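Tuck the plate carrier under the clamp leaf of the sloped stand and hold it flat

TASK

Pick up the plate carrier by its black grip bar and lay it flat on the sloped board of the plate stand, white end uphill and still clear of the steel clamp leaf. Then slide it straight up the board between the guide rails, without forcing it, so that its top edge slips under the leaf and comes up to the stop bar; do not pry the leaf up or touch it with the gripper, and leave the other things on the bench alone. A colleague will then tighten the clamp screws, so finish still gripping the carrier and pressing it flat onto the board with about 10 N.

Things in the scene. Friction and masses are not known exactly. Their poses are not given: they have to be found in the camera images.
- grip_bar (a point): Centre of the carrier's upright black grip bar: 10 mm thick (x), 50 mm wide (y), from 5 to 33 mm above the carrier's underside; this point is 19 mm above the underside, 92 mm from the top edge, 28 mm from the lower edge. Carrier: loose plate 120 x 70 x 5 mm, 0.16 kg, face up on the bench. Axes: x along its length to the white end with spots (the top edge), y across, z up. Fingers close along x.
- top_edge (a point): Middle of the carrier's top edge (its white end, to be tucked), on the underside; axes as grip_bar. The carrier is 5 mm thick, but the last 2 mm at this edge only 2.5 mm (a step on the upper side). Plate, board and leaf are smooth: friction about 0.25 on one another.
- board: Sloped grey board of the fixed plate stand, 240 x 130 mm, inclined 20 degrees. Origin: middle of the lower edge of its top face, 26 mm above the bench. x up the slope in the face (away from the robot), y across, z out of the face. Guide rails 8 mm high, inner faces at y = +-39 mm from x = 152 to 198 mm, flaring outward down to x = 136. Free for laying down: x = 0 to 134 mm.
- stop_line (a point): Middle of the stop bar's lower face, on the board's face (board x = 192 mm, y = z = 0); axes as the board's. The bar is 3.4 mm high and lies under the leaf. The carrier is home when its top_edge is here with axes alike.
- leaf_lip (a point): Middle of the free lower lip of the steel clamp leaf, which laps the board like a shingle: 68 mm wide, hinged at board x = 220 mm, down to a rolled bead at x = 160, at rest 3 mm above the board, from there flared up 22 degrees to the lip at x = 145, its underside 9 mm above the board. Two loosened brass screws on it near the hinge stand 25 mm above the board.
- leaf (a joint): Hinge angle of the clamp leaf in rad: 0 at rest, grows as its lip is lifted. A weak spring and its weight hold it down (about 1 N at the lip). The 5 mm carrier slid flat under it to the stop raises it by itself by about 0.035.
- timer: White bench timer 62 x 72 x 20 mm, loose, bystander; origin at the centre of its underside.
- small_beaker: Small clear beaker 46 x 44 x 58 mm, loose, bystander; origin at the centre of its underside.
- dish: Closed round dish, 91 mm across, 16 mm high, loose, bystander; origin at the centre of its underside.
Mind the look-alikes: they are no part of the job. There is more than one size of the part that bears grip_bar; the job needs the larger.

How it is judged:
On the way:
1. the carrier lies flat on the sloped board (within 5 degrees), lengthwise within 10 degrees, its top edge still outside the leaf's lip and the leaf down (contact force between carrier and board above 0.2 N and angle between the z axis of top_edge and the z axis of board, either way round below 0.087 rad and angle between the x axis of top_edge and the x axis of board, either way round below 0.175 rad and x of top_edge in the frame of board between 0.06 and 0.145 m and z of top_edge in the frame of board below 0.008 m and value of joint leaf below 0.02 rad), for 0.1 s.
At the end, for the whole second after the job is handed in: The carrier's top edge is under the leaf within 8 mm of the stop bar, the carrier flat on the board (within 2 degrees, edge within 3 mm of the face), the leaf resting on it and raised less than 0.1 rad, and the gripper still holds the carrier and presses it onto the board with 5 to 40 N, at rest (x of top_edge in the frame of stop_line between -0.008 and 0.003 m and z of top_edge in the frame of stop_line between -0.003 and 0.003 m and angle between the z axis of top_edge and the z axis of board, either way round below 0.035 rad and angle between the x axis of top_edge and the x axis of board, either way round below 0.12 rad and contact force between carrier and leaf above 0.1 N and value of joint leaf below 0.1 rad and contact force between carrier and board between 5 and 40 N and contact force between the fingers and carrier above 3 N and linear speed of carrier below 0.01 m/s); the arm keeps its last pose, push and grip.
It fails at once if the leaf is pried up (more than 0.16 rad) (value of joint leaf above 0.16 rad).
It fails at once if the gripper or arm touches the leaf (contact force between the arm and leaf above 1 N).
It fails at once if the carrier is pressed onto the board with more than 80 N (contact force between carrier and board above 80 N).
It fails at once if a bystander is moved more than 30 mm (distance of any of timer, small_beaker, dish from where it was at the start of the episode above 0.03 m).
It also fails if it takes over 51 s, if anything falls off the work surface, if the arm or the gripper's body presses on something with over 40 N, if the wrist force passes 120 N, or if a joint passes its speed limit or range.

ROBOT

A 7-joint arm with a two-finger parallel gripper is mounted at the origin on a cart in front of the work surface, level with it; the furniture and walls round the work are solid. World frame = base frame: x ahead of the robot, y to its left, z up, the work surface at z = 0. Lengths are in m, angles in rad, forces in N, time in s.
With the tool pointing down it reaches from about 0.4 to 0.85 m from the base axis. Payload 4.4 kg.
Tool frame: the origin (TCP) lies on the centre line of the jaws, within the pads' length; the fingertips stand 14 mm ahead of it and the grasp point (between the pads) lies 5 mm behind it; x points along the fingers, z is the direction in which the jaws open and shut, and the axes are right-handed (so a half turn about x gives the same grasp; the last joint's range is limited). The gripper opens to 94 mm and grips with 3 to 60 N. Pads are 16 mm wide; open, the fingers measure 119 mm over their backs; the gripper's body (75 mm by 177 mm) begins 78 mm behind the grasp point.
Start: joints at [-1.211, 0.628, 0.038, 1.517, -0.027, 0.996, -0.02], TCP at [0.268, 0.592, 0.219] pointing down, gripper open.
Joint ranges: [-3.06, 3.06], [-0.37, 2.12], [-1.25, 1.32], [0.18, 2.47], [-1.1, 4.24], [0.23, 1.98], [-2.94, 2.94]. Speed limits (rad/s): [2.57, 2.57, 3.14, 3.14, 3.14, 3.14, 3.14].

INTERFACE

Orientations are given as a unit quaternion [w, x, y, z].
In Python, from workcell import robot gives the robot as it stands.
- The arm moves only by the tool carry_out, never from a script. Its argument "rows" is one flat list of numbers, 7 for each row, row after row: the turn, a rotation vector about the tool's x, y, z in units of 6 degrees (1.0 is 6 degrees), then the shift along the tool's x, y, z in units of 40 mm (1.0 is 40 mm), then the gripper's target within -1 to 1 (shut at 1, half-way at 0, fully open at -1). In form: [wx, wy, wz, x, y, z, hand, wx, wy, wz, x, y, z, hand, ...]. A call has 1 to 12 rows; each row is the pose to reach, as a shift and turn from the pose commanded when the call began, along the tool's axes at that moment; what a row does not reach only later rows make up. A row lasts 1/10 s, in which the tool goes at most 50 mm and 8.59 degrees, less where a joint would pass 70% of its speed; a pose out of reach is approached as far as the arm can. A call with a gripper value outside its range is refused whole. The fingers move at their own pace and stop on an object; "force" is the grip in N (left out, the last holds). Time passes only in rows, so rows that repeat a pose let the fingers close. It gives the time, the measured TCP pose, the force and the opening at its end, in the units of the state.
- robot.read_state(): the state, without advancing time (a new reading comes with each control period).
- robot.grab_frame(name): name is "side" or "top"; returns the picture (480x640x3 uint8, red, green, blue); there is no depth.
- robot.calibration(name): a dict with "fov_y" (degrees; the focal length in pixels is half the picture's height over the tangent of half this angle, whatever the lens; pixels are square), "cx", "cy" (the principal point, pixels), "cam_to_world" (4x4, takes a point from camera to world coordinates). Camera axes: x right, y down, z forward; pixel columns grow to the right and rows downward; lengths in m; the calibration is good to about 2 mm. A picture is of the moment at which its call begins. calibration takes no time and is no camera call.
- robot.job_done(): hands the job in, once; it reports no verdict.
The state is a dict: "clock": time; "joint_positions": joint angles; "dq": joint speeds; "joint_torque": joint torques, N m; "tcp_pos": TCP position; "ee_rot": TCP orientation; "wrist_force": force on the tool from outside, world axes, zero at the start; "ft_torque": the same for the moment, N m; "gripper_width": opening from 0.0 (shut) to 1.0 (fully open).
Only numpy, scipy, OpenCV 4.12 (cv2) and the standard library are available. Lean on these libraries where they do the work, as an engineer would, in place of code of your own. Each camera call takes 0.05 s, during which the arm holds its last target.

## Working session

There is one attempt and no reset: what is moved stays moved. The work goes in short steps, Python scripts to look and compute and a tool call to move; the robot and the scene stay as the last step left them, time stands still between calls to the robot, and variables do not carry over. Pictures are saved under pics/ and viewed, and the job is handed in when it is done.

Besides the shell and the picture viewer there is one more tool, called after "Emit:" as a command line: name --argument value ..., lists and objects as JSON in quotes. carry_out: Moves the arm, as the interface text tells. Its arguments: {"type":"object","properties":{"rows":{"type":"array","items":{"type":"number"}},"force":{"type":"number"}},"required":["rows"]}

```bash
mkdir -p pics
python3 - <<'E'
from workcell import robot
import cv2,numpy as np
s=robot.read_state();print(s)
for n in("side","top"):
    im=robot.grab_frame(n);cv2.imwrite(f"pics/{n}0.png",im[:,:,::-1]);c=robot.calibration(n);print(n,c)
E
```

```text
{'clock': 0.0, 'joint_positions': array([-1.2107671 ,  0.62932294,  0.03841455,  1.51836516, -0.02702138,
        0.99627774, -0.02001835]), 'dq': array([-2.46205644e-03, -1.52116623e-04,  1.04536331e-04, -6.27774017e-04,
       -1.10037831e-03,  9.98922276e-05, -6.34710218e-04]), 'joint_torque': array([ 1.61134381e-04, -5.49738693e+01,  1.14381585e+00, -1.86634398e+01,
       -5.21067192e-02,  2.37395719e-02,  1.59679662e-04]), 'tcp_pos': array([0.26818934, 0.59139436, 0.21856952]), 'ee_rot': array([ 0.59381182, -0.38340466,  0.59491941,  0.38269999]), 'wrist_force': array([ 0.60509398, -0.28148106,  1.04730172]), 'ft_torque': array([-0.02355367,  0.03286179, -0.00851086]), 'gripper_width': 1.000285928360194}
side {'fov_y': 55.55198501107035, 'cx': 319.4701646775402, 'cy': 247.14873218532367, 'cam_to_world': array([[ 0.95575845, -0.07979498,  0.28312285,  0.2764489 ],
       [-0.29323985, -0.33423243,  0.89571149, -1.09377707],
       [ 0.02315556, -0.93910673, -0.34284453,  0.45259322],
       [ 0.        ,  0.        ,  0.        ,  1.        ]])}
top {'fov_y': 44.358744129879184, 'cx': 307.9957922082599, 'cy': 247.4936471748314, 'cam_to_world': array([[ 0.02202705, -0.98400972,  0.17674751,  0.32428592],
       [-0.99970518, -0.02348551, -0.00616367, -0.17353146],
       [ 0.01021611, -0.17655963, -0.98423693,  1.49419681],
       [ 0.        ,  0.        ,  0.        ,  1.        ]])}
```

View pics/side0.png

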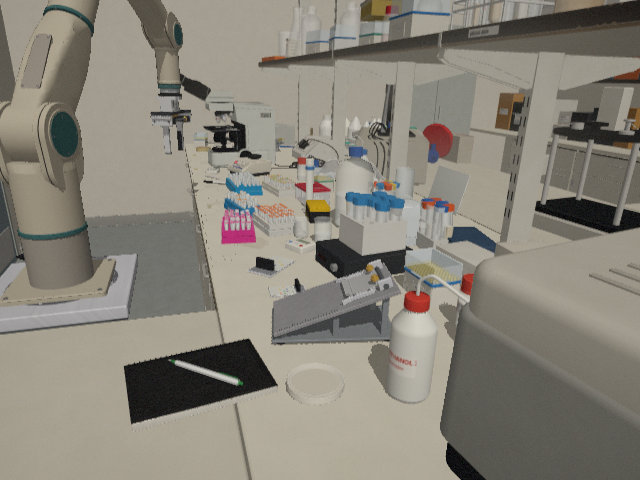

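View pics/top0.png

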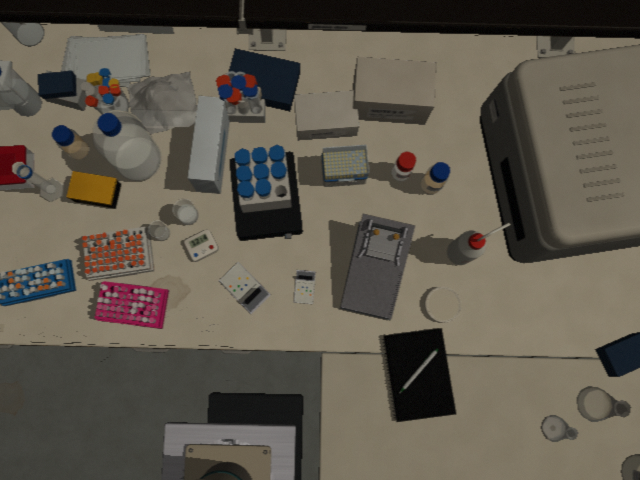

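Run:
```python
import cv2
t=cv2.imread("pics/top0.png");s=cv2.imread("pics/side0.png")
cv2.imwrite("pics/c1.png",cv2.resize(t[210:330,200:430],None,fx=3.45,fy=3.45,interpolation=cv2.INTER_CUBIC))
cv2.imwrite("pics/c2.png",cv2.resize(s[220:350,230:420],None,fx=4,fy=4,interpolation=cv2.INTER_CUBIC))
```

```text
(no output)
```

View pics/c1.png

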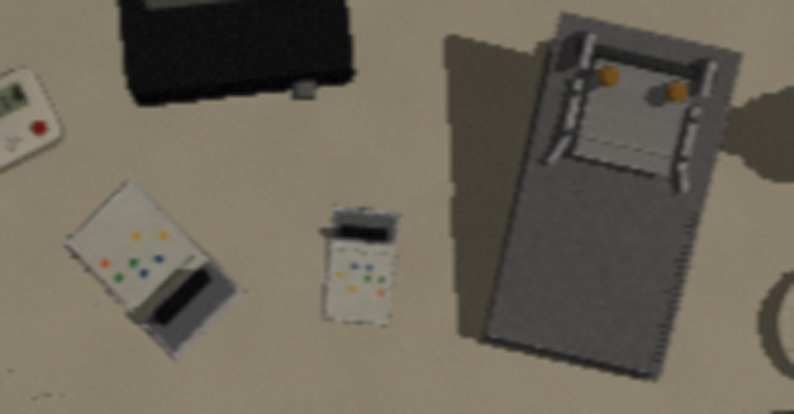

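View pics/c2.png

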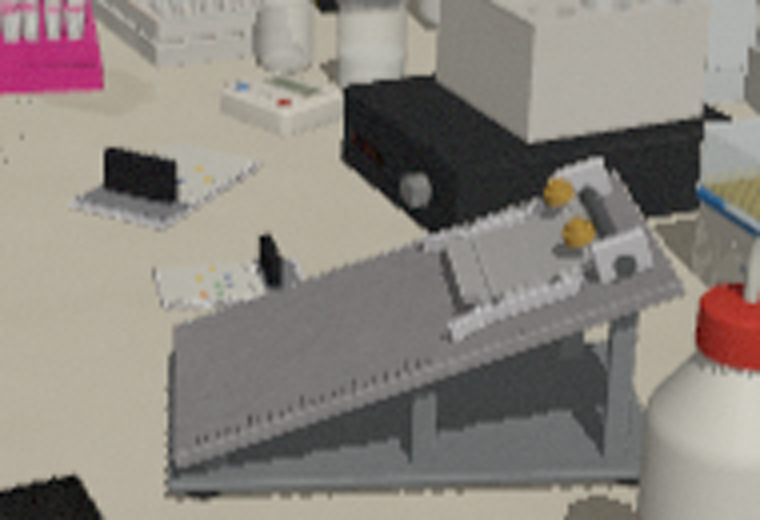

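Candidates in the top view: the large carrier at (244,287), the small carrier at (305,287), and other dark items such as the timer and the black notebook. By the description I choose the larger one at (244,287). Its white end points up-left in the image and its black bar is at about (252,295). Next I measure the pixels.

```bash
cat > h.py <<'E'
import numpy as np,cv2
from workcell import robot
def cam(n):
    c=robot.calibration(n);f=240/np.tan(np.radians(c["fov_y"]/2));return f,c["cx"],c["cy"],np.array(c["cam_to_world"])
def ray(n,p):
    f,cx,cy,T=cam(n);d=T[:3,:3]@np.array([(p[0]-cx)/f,(p[1]-cy)/f,1]);return T[:3,3],d/np.linalg.norm(d)
def onz(n,p,z):
    o,d=ray(n,p);return o+d*(z-o[2])/d[2]
def proj(n,P):
    f,cx,cy,T=cam(n);q=T[:3,:3].T@(np.array(P)-T[:3,3]);return np.array([f*q[0]/q[2]+cx,f*q[1]/q[2]+cy])
def tri(pt,ps):
    o1,d1=ray("top",pt);o2,d2=ray("side",ps)
    A=np.stack([d1,-d2],1);t=np.linalg.lstsq(A,o2-o1,rcond=None)[0];a=o1+t[0]*d1;b=o2+t[1]*d2
    return (a+b)/2,np.linalg.norm(a-b)
E
python3 - <<'E'
import cv2,numpy as np
t=cv2.imread("pics/top0.png")
hsv=cv2.cvtColor(t,cv2.COLOR_BGR2HSV)
for p in [(235,280),(244,270),(255,305),(252,295),(215,310),(370,290),(270,300)]: print(p,t[p[1],p[0]],hsv[p[1],p[0]])
g=cv2.resize(hsv[255:320,210:280,1],None,fx=8,fy=8,interpolation=cv2.INTER_CUBIC)
g2=cv2.resize(t[255:320,210:280],None,fx=8,fy=8,interpolation=cv2.INTER_CUBIC)
cv2.imwrite("pics/sat.png",cv2.normalize(g,None,0,255,cv2.NORM_MINMAX));cv2.imwrite("pics/col.png",g2)
E
```

```text
(235, 280) [118 133 136] [ 25  34 136]
(244, 270) [118 129 134] [ 21  30 134]
(255, 305) [72 71 73] [165   7  73]
(252, 295) [13 12 12] [120  20  13]
(215, 310) [108 127 136] [ 20  53 136]
(370, 290) [70 71 74] [ 8 14 74]
(270, 300) [106 126 134] [ 21  53 134]
```

View pics/sat.png

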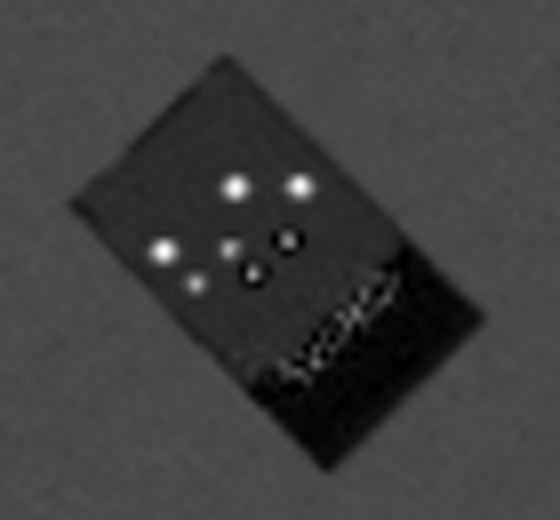

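View pics/col.png

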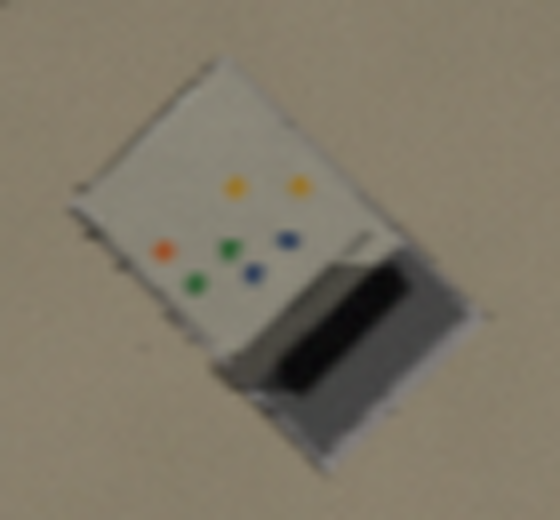

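The crop confirms the choice: white plate with spots, grey end, black bar. The plate stands out cleanly in saturation.

```bash
cat > m.py <<'E'
from h import *
K=6
def seg(n,im,box,f,near):
    x0,y0,x1,y1=box;c=im[y0:y1,x0:x1];c=cv2.resize(c,None,fx=K,fy=K,interpolation=cv2.INTER_LINEAR)
    m=f(cv2.cvtColor(c,cv2.COLOR_BGR2HSV).astype(int)).astype(np.uint8)
    m=cv2.morphologyEx(m,cv2.MORPH_OPEN,np.ones((5,5)))
    cs,_=cv2.findContours(m,cv2.RETR_EXTERNAL,cv2.CHAIN_APPROX_NONE)
    k=max(cs,key=cv2.contourArea)
    off=np.array([x0,y0]);fx=lambda q:(np.asarray(q,float)+.5)/K-.5+off
    return k,fx,cv2.contourArea(k)/K/K
E
cat > a.py <<'E'
from m import *
t=cv2.imread("pics/top0.png");s=cv2.imread("pics/side0.png")
k,fx,A=seg("top",t,(210,255,280,320),lambda h:(h[...,1]<44),0)
P=fx(k[:,0]);W=np.array([onz("top",p,.004)[:2] for p in P])
r=cv2.minAreaRect(W.astype(np.float32));c=cv2.boxPoints(r);print("carrier area",A,"rect",r);print(c)
kb,fb,A=seg("top",t,(210,255,280,320),lambda h:(h[...,2]<38),0)
rb=cv2.minAreaRect(kb);pb=fb(rb[0]);print("bar top px",pb,[v/K for v in rb[1]],A)
Wb=onz("top",pb,.033);print("bar at .033",Wb)
ks,fs,A=seg("side",s,(245,250,285,275),lambda h:(h[...,2]<45),0)
q=fs(ks[:,0]);print("side bar px ext",q.min(0),q.max(0),q.mean(0),A)
b=fs(cv2.boxPoints(cv2.minAreaRect(ks)));print(b)
E
python3 a.py
```

```text
carrier area 1340.5555555555554 rect ((0.48522987961769104, -0.02308463305234909), (0.12275885045528412, 0.07310810685157776), 46.120697021484375)
[[ 0.41633704 -0.04198989]
 [ 0.46903345 -0.09266414]
 [ 0.5541227  -0.00417938]
 [ 0.50142634  0.04649488]]
bar top px [252.00000509 295.75000509] [5.067598025004069, 20.859649658203125] 92.90277777777777
bar at .033 [ 0.46167217 -0.04636737  0.033     ]
side bar px ext [255.91666667 256.91666667] [273.08333333 269.58333333] [264.49918033 263.46256831] 161.04166666666666
[[254.13810031 266.24485652]
 [256.39457957 256.52463404]
 [274.99629466 260.84288915]
 [272.73981476 270.56311162]]
```

```bash
cat > b.py <<'E'
from m import *
t=cv2.imread("pics/top0.png");s=cv2.imread("pics/side0.png")
kb,fb,A=seg("top",t,(210,255,280,320),lambda h:(h[...,2]<38),0)
ends=fb(cv2.boxPoints(cv2.minAreaRect(kb)));print("bar corners top",ends.round(1).tolist())
print("bar top centre proj to side at z=.033,.028,.038",[proj("side",onz("top",(252,295.75),z)).round(1).tolist() for z in(.033,.028,.038,.005)])
cv2.imwrite("pics/sb.png",cv2.resize(s[245:280,240:300],None,fx=12,fy=12,interpolation=cv2.INTER_NEAREST))
cv2.imwrite("pics/st.png",cv2.resize(s[255:350,265:405],None,fx=5.5,fy=5.5,interpolation=cv2.INTER_CUBIC))
cv2.imwrite("pics/tt.png",cv2.resize(t[208:325,335:420],None,fx=5,fy=5,interpolation=cv2.INTER_CUBIC))
E
python3 b.py
```

```text
bar corners top [[242.8, 301.3], [257.6, 286.6], [261.2, 290.2], [246.4, 304.9]]
bar top centre proj to side at z=.033,.028,.038 [[263.3, 258.9], [263.5, 260.7], [263.1, 257.1], [264.4, 268.8]]
```

View pics/sb.png

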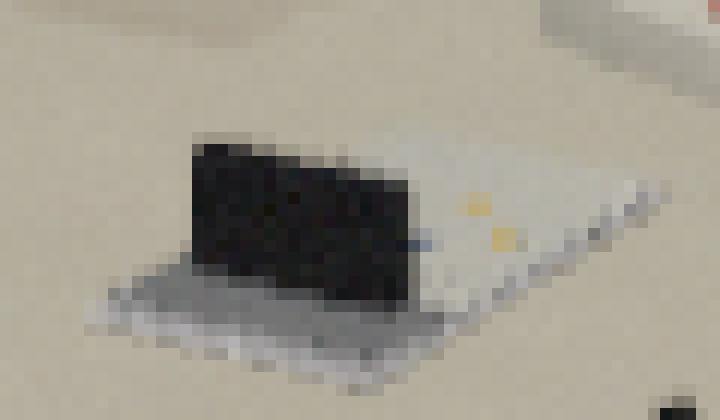

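View pics/st.png

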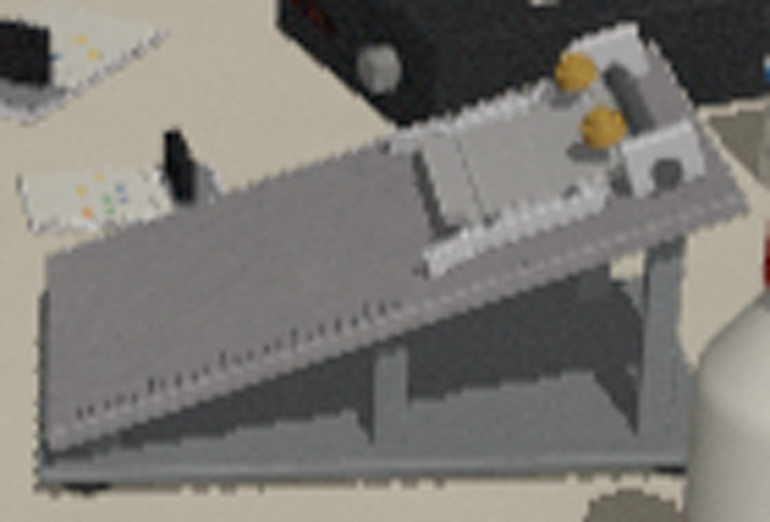

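View pics/tt.png

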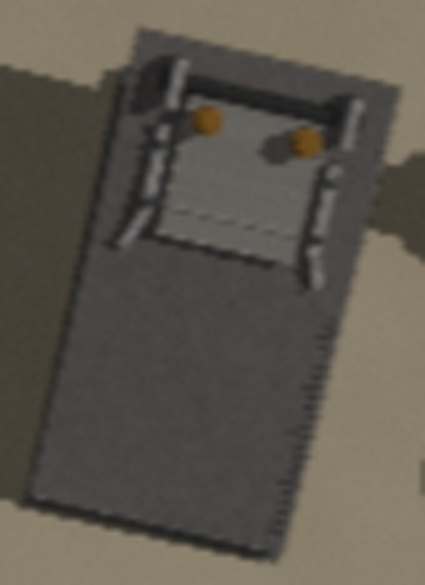

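```bash
cat > c.py <<'E'
from m import *
t=cv2.imread("pics/top0.png");s=cv2.imread("pics/side0.png")
hs=cv2.cvtColor(t,cv2.COLOR_BGR2HSV)
print("V col scan along row 290:",[(x,hs[290,x,2],hs[290,x,1]) for x in range(338,352)])
print("V row scan col 368:",[(y,hs[y,368,2],hs[y,368,1]) for y in range(306,324)])
print("right row 290:",[(x,hs[290,x,2],hs[290,x,1]) for x in range(390,404)])
print("top col 400:",[(y,hs[y,395,2],hs[y,395,1]) for y in range(214,228)])
k,fx,A=seg("top",t,(335,208,425,330),lambda h:(h[...,1]<33)&(h[...,2]>54),0)
P=fx(k[:,0]);q=cv2.approxPolyDP(k,30,True);C=fx(q[:,0]);print(C.round(1).tolist(),A)
# refine by line fits
n=len(C);L=[]
for i in range(n):
    a,b=C[i],C[(i+1)%n];u=(b-a)/np.linalg.norm(b-a);l=np.linalg.norm(b-a)
    d=P-a;s_=d@u;e=np.abs(d@[-u[1],u[0]]);sel=P[(s_>.08*l)&(s_<.92*l)&(e<2.5)]
    v=cv2.fitLine(sel.astype(np.float32),cv2.DIST_HUBER,0,.01,.01).ravel();L.append(np.cross([v[2],v[3],1],[v[2]+v[0],v[3]+v[1],1]))
R=[]
for i in range(n):
    c=np.cross(L[i-1],L[i]);R.append(c[:2]/c[2])
R=np.array(R);print("corners",R.round(2).tolist())
zs=[.026+.24*np.sin(np.radians(20)) if r[1]<270 else .026 for r in R]
Wd=np.array([onz("top",r,z) for r,z in zip(R,zs)]);print(Wd.round(4))
for i in range(n): print(np.linalg.norm(Wd[i]-Wd[(i+1)%n]).round(4), proj("side",Wd[i]).round(1))
E
python3 c.py
```

```text
V col scan along row 290: [(338, np.uint8(71), np.uint8(57)), (339, np.uint8(69), np.uint8(52)), (340, np.uint8(70), np.uint8(51)), (341, np.uint8(69), np.uint8(59)), (342, np.uint8(69), np.uint8(48)), (343, np.uint8(55), np.uint8(46)), (344, np.uint8(55), np.uint8(28)), (345, np.uint8(67), np.uint8(15)), (346, np.uint8(71), np.uint8(14)), (347, np.uint8(73), np.uint8(17)), (348, np.uint8(72), np.uint8(21)), (349, np.uint8(71), np.uint8(18)), (350, np.uint8(72), np.uint8(21)), (351, np.uint8(70), np.uint8(18))]
V row scan col 368: [(306, np.uint8(75), np.uint8(14)), (307, np.uint8(75), np.uint8(20)), (308, np.uint8(71), np.uint8(14)), (309, np.uint8(73), np.uint8(17)), (310, np.uint8(73), np.uint8(17)), (311, np.uint8(72), np.uint8(21)), (312, np.uint8(70), np.uint8(18)), (313, np.uint8(61), np.uint8(17)), (314, np.uint8(40), np.uint8(6)), (315, np.uint8(56), np.uint8(50)), (316, np.uint8(108), np.uint8(54)), (317, np.uint8(133), np.uint8(52)), (318, np.uint8(138), np.uint8(52)), (319, np.uint8(139), np.uint8(51)), (320, np.uint8(138), np.uint8(52)), (321, np.uint8(139), np.uint8(53)
[... 1076 characters left out ...]
(69), np.uint8(18))]
[[362.9, 213.9], [359.6, 227.8], [366.8, 218.8], [368.4, 224.2], [359.1, 228.6], [340.4, 306.2], [389.2, 319.2], [413.6, 225.9]] 4934.583333333333
corners [[362.98, 213.8], [359.4, 227.6], [371.04, 209.17], [367.93, 226.25], [359.65, 227.03], [339.94, 306.67], [390.39, 318.19], [414.28, 225.48]]
[[ 0.6592 -0.3134  0.1081]
 [ 0.6248 -0.3049  0.1081]
 [ 0.6712 -0.3329  0.1081]
 [ 0.6287 -0.3255  0.1081]
 [ 0.6263 -0.3055  0.1081]
 [ 0.4402 -0.2656  0.026 ]
 [ 0.4144 -0.3913  0.026 ]
 [ 0.6333 -0.4374  0.1081]]
0.0354 [383. 263.]
0.0541 [365.7 263. ]
0.0431 [392.5 266. ]
0.0201 [371.5 266.6]
0.2073 [366.5 263. ]
0.1283 [272.5 301.1]
0.2382 [272.5 333.7]
0.1267 [398.8 289.9]
```

```bash
cat >> h.py <<'E'
from scipy.spatial.transform import Rotation as Ro
def pose():
    s=robot.read_state();q=s["ee_rot"];return np.array(s["tcp_pos"]),Ro.from_quat([q[1],q[2],q[3],q[0]])
def tgtR(yaw,pitch,sgn):
    # object frame: yaw about z, then pitched up by pitch (x uphill); tool x=-n, tool z = sgn*obj x
    ob=Ro.from_euler("z",yaw,degrees=True)*Ro.from_euler("y",-pitch,degrees=True);M=ob.as_matrix()
    x=-M[:,2];z=sgn*M[:,0];y=np.cross(z,x);return Ro.from_matrix(np.stack([x,y,z],1)),M
def row(p,R):
    p0,R0=pose();return np.r_[np.degrees((R0.inv()*R).as_rotvec())/6,R0.inv().apply(p-p0)/.04].round(3)
BY=-11.95;BO=np.array([.4265,-.3285,.026])
E
python3 - <<'E'
from h import *
p,R=pose();print(p,R.as_matrix().round(3))
print("bar tri",tri((252,295.75),(265,258.4)))
for pt,ps in [((339.94,306.67),(273.5,301.9)),((390.39,318.19),(274.1,333.5)),((414.28,225.48),(400.5,292.3))]: print(tri(pt,ps))
for sg in(1,-1):
    Rt,_=tgtR(46.1,0,sg);print(sg,row(np.array([.463,-.0465,.15]),Rt),"then board",np.degrees((Rt.inv()*tgtR(BY,20,sg)[0]).as_rotvec()))
E
```

```text
[0.26823151 0.59145828 0.21866825] [[-0.001 -0.911  0.413]
 [-0.002  0.413  0.911]
 [-1.    -0.    -0.002]]
bar tri (array([ 0.46370866, -0.04675024,  0.03396813]), np.float64(0.0042828113877053115))
(array([ 0.44119915, -0.26581729,  0.02415001]), np.float64(0.0018153284691766376))
(array([ 0.41587323, -0.39147576,  0.02618912]), np.float64(0.002880287351277946))
(array([ 0.63522791, -0.43868306,  0.10350033]), np.float64(0.0019502084740449445))
1 [ 3.2510e+00 -1.6000e-02  3.0000e-03  1.7380e+00 -1.1022e+01 -1.2511e+01] then board [ 57.43856156 -18.25255126 -10.12796814]
-1 [-2.6749e+01 -4.0000e-03 -2.3000e-02  1.7380e+00 -1.1022e+01 -1.2511e+01] then board [57.43856156 18.25255126 10.12796814]
```

Emit:
carry_out --rows '[3.25,0,0,0.45,-11.0,-12.5,0,3.25,0,0,0.45,-11.0,-12.5,0,3.25,0,0,0.45,-11.0,-12.5,0,3.25,0,0,0.45,-11.0,-12.5,0,3.25,0,0,0.45,-11.0,-12.5,0,3.25,0,0,0.45,-11.0,-12.5,0,3.25,0,0,0.45,-11.0,-12.5,0,3.25,0,0,0.45,-11.0,-12.5,0,3.25,0,0,0.45,-11.0,-12.5,0,3.25,0,0,0.45,-11.0,-12.5,0,3.25,0,0,0.45,-11.0,-12.5,0,3.25,0,0,0.45,-11.0,-12.5,0]' --force 20

```text
clock: 1.3
tcp_pos: [0.4434, 0.0163, 0.2032]
ee_rot: [0.651, -0.277, 0.651, 0.277]
wrist_force: [0.7, -0.0, -1.2]
gripper_width: 0.502
```

```bash
python3 -c "
from h import *
print(row(np.array([.463,-.0465,.11]),tgtR(46.1,0,1)[0]))"
```

```text
[ 3.000e-03  1.000e-03 -1.000e-03  2.329e+00 -1.442e+00 -7.940e-01]
```

Emit:
carry_out --rows '[0,0,0,1.2,-1.44,-0.8,0,0,0,0,2.3,-1.44,-0.8,0,0,0,0,2.3,-1.44,-0.8,0,0,0,0,2.3,-1.44,-0.8,0,0,0,0,2.3,-1.44,-0.8,0]'

```text
clock: 1.8
tcp_pos: [0.4625, -0.0444, 0.1113]
ee_rot: [0.65, -0.277, 0.651, 0.277]
wrist_force: [-0.5, 0.7, 0.6]
gripper_width: 0.5
```

Run:
```python
from h import *
for n,b in(("side",(220,170,330,290)),("top",(205,220,310,330))):
    im=robot.grab_frame(n)[:,:,::-1].copy();cv2.imwrite(f"pics/{n}1.png",im)
    x0,y0,x1,y1=b;cv2.imwrite(f"pics/{n}1c.png",cv2.resize(im[y0:y1,x0:x1],None,fx=5,fy=5,interpolation=cv2.INTER_CUBIC))
p,R=pose();print(p,R.as_matrix().round(3))
print(robot.read_state()["gripper_width"])
for z in(-1,1):
  for y in(-.008,.008):
    P=p+R.apply([.014,y,z*.0235]);print(z,y,proj("side",P).round(1),proj("top",P).round(1))
```

```text
[ 0.46336103 -0.04386811  0.11230248] [[ 0.002 -0.722  0.692]
 [ 0.     0.692  0.722]
 [-1.    -0.001  0.002]]
0.4995450194809459
-1 -0.008 [260.7 236.8] [258. 297.]
-1 0.008 [255.1 235.7] [253.1 301.8]
1 -0.008 [271.3 231.5] [244.2 283. ]
1 0.008 [265.8 230.5] [239.4 287.7]
```

View pics/side1c.png

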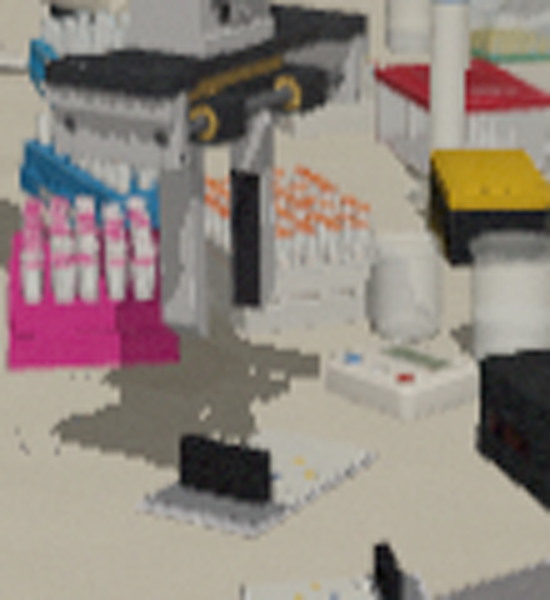

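View pics/top1c.png

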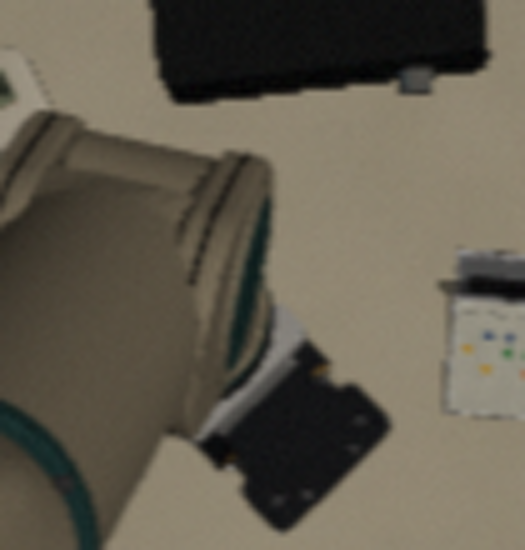

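The pad-tip pixels in the side view (about (266–272, 231)) agree with the forward kinematics to within 1 px. So I use the triangulated bar position (0.464, -0.0467).

```bash
sed -i 's/^BY=.*/BY=-11.95;BO=np.array([.4278,-.3287,.026])/' h.py; python3 -c "
from h import *
print(row(np.array([.464,-.0466,.022]),tgtR(46.1,0,1)[0]))"
```

```text
[ 0.014  0.015  0.011  2.258 -0.056 -0.042]
```

Emit:
carry_out --rows '[0,0,0,0.8,-0.05,-0.04,0,0,0,0,1.6,-0.05,-0.04,0,0,0,0,2.1,-0.05,-0.04,0,0,0,0,2.25,-0.05,-0.04,0,0,0,0,2.25,-0.05,-0.04,0,0,0,0,2.25,-0.05,-0.04,0,0,0,0,2.25,-0.05,-0.04,0]'

```text
clock: 2.6
tcp_pos: [0.464, -0.0472, 0.0225]
ee_rot: [0.651, -0.277, 0.65, 0.277]
wrist_force: [-0.1, -0.6, -0.6]
gripper_width: 0.503
```

Run:
```python
from h import *
for n,b in(("side",(220,210,320,290)),):
    im=robot.grab_frame(n)[:,:,::-1].copy()
    x0,y0,x1,y1=b;cv2.imwrite(f"pics/{n}2c.png",cv2.resize(im[y0:y1,x0:x1],None,fx=6,fy=6,interpolation=cv2.INTER_CUBIC))
print(pose()[0],robot.read_state()["wrist_force"])
print(row(np.array([.464,-.0466,.022]),tgtR(46.1,0,1)[0]))
```

```text
[ 0.46387728 -0.04721804  0.02240374] [-0.75356196  0.51700756 -0.2846647 ]
[0.003 0.014 0.017 0.01  0.009 0.013]
```

View pics/side2c.png

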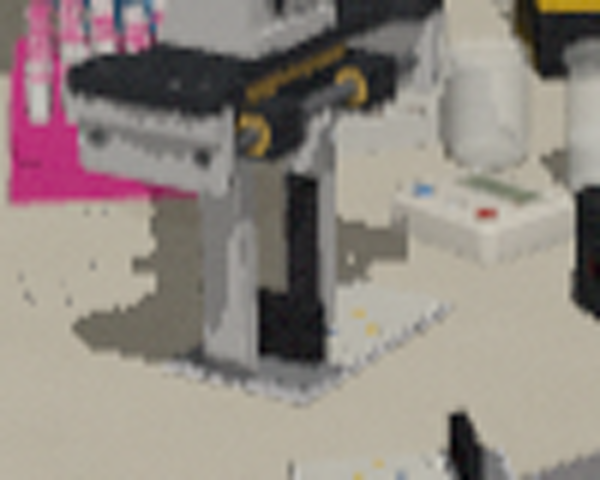

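The open jaws straddle the bar, which is at about (269,265), so I close.

Emit:
carry_out --rows '[0,0,0,0,0,0,0.5,0,0,0,0,0,0,0.8,0,0,0,0,0,0,1,0,0,0,0,0,0,1,0,0,0,0,0,0,1,0,0,0,0,0,0,1,0,0,0,0,0,0,1,0,0,0,0,0,0,1]' --force 40

```text
clock: 3.45
tcp_pos: [0.4631, -0.0472, 0.0213]
ee_rot: [0.651, -0.277, 0.651, 0.277]
wrist_force: [0.3, 0.5, -0.5]
gripper_width: 0.102
```

Run:
```python
from h import *
print(robot.read_state()["gripper_width"],pose()[0])
print(row(np.array([.464,-.0466,.022]),tgtR(46.1,0,1)[0]))
```

```text
0.10196046596199893 [ 0.46314181 -0.04717219  0.02125253]
[ 0.002  0.002  0.001 -0.019 -0.006  0.025]
```

```bash
cat >> h.py <<'E'
def bt(bx,by,bz,dyaw=0):
    R,_=tgtR(BY+dyaw,20,1);M=tgtR(BY,20,1)[1];return BO+M@np.array([bx,by,bz]),R
def inb():
    p,R=pose();M=tgtR(BY,20,1)[1];return (M.T@(p-BO)*1000).round(2),np.degrees((bt(0,0,0)[1].inv()*R).as_rotvec()).round(2)
E
python3 - <<'E'
from h import *
print(row(np.array([.463,-.0472,.15]),tgtR(46.1,0,1)[0]))
print(row(*bt(.035,0,.09)))
E
```

```text
[ 2.000e-03  2.000e-03  1.000e-03 -3.219e+00  2.000e-03 -2.000e-03]
[ 9.575 -3.039 -1.689 -2.533 -4.288 -5.656]
```

Emit:
carry_out --rows '[0,0,0,-0.6,0,0,1,0,0,0,-1.6,0,0,1,0,0,0,-2.6,0,0,1,1.0,0,0,-3.2,-0.4,-0.5,1,2.2,-0.5,-0.3,-3.2,-1.0,-1.3,1,3.4,-1.0,-0.6,-3.2,-1.6,-2.1,1,4.6,-1.4,-0.8,-3.2,-2.2,-2.9,1,5.8,-1.8,-1.0,-3.2,-2.8,-3.7,1,7.0,-2.2,-1.2,-3.2,-3.3,-4.4,1,8.2,-2.6,-1.4,-3.2,-3.8,-5.0,1,9.2,-3.0,-1.7,-3.2,-4.2,-5.6,1,9.57,-3.04,-1.69,-3.2,-4.29,-5.66,1]'

```text
clock: 4.65
tcp_pos: [0.4261, -0.3324, 0.1484]
ee_rot: [0.814, 0.063, 0.571, -0.089]
wrist_force: [-0.1, 0.4, -1.6]
gripper_width: 0.103
```

Run:
```python
from h import *
for n,b in(("side",(220,200,420,350)),("top",(300,190,440,330))):
    im=robot.grab_frame(n)[:,:,::-1].copy()
    x0,y0,x1,y1=b;cv2.imwrite(f"pics/{n}3c.png",cv2.resize(im[y0:y1,x0:x1],None,fx=4,fy=4,interpolation=cv2.INTER_CUBIC))
s=robot.read_state();print(s["gripper_width"],inb(),s["wrist_force"],s["joint_positions"].round(2))
print(row(*bt(.035,0,.05)))
```

```text
0.10228637636743865 (array([ 43.08,  -0.75, 114.95]), array([ 0.06,  0.1 , -0.01])) [ 0.37935928 -0.0732699  -1.98880398] [ 0.7   0.49  0.02  2.19 -0.85  0.24  1.32]
[-0.011 -0.016  0.002  1.624  0.019 -0.199]
```

View pics/side3c.png

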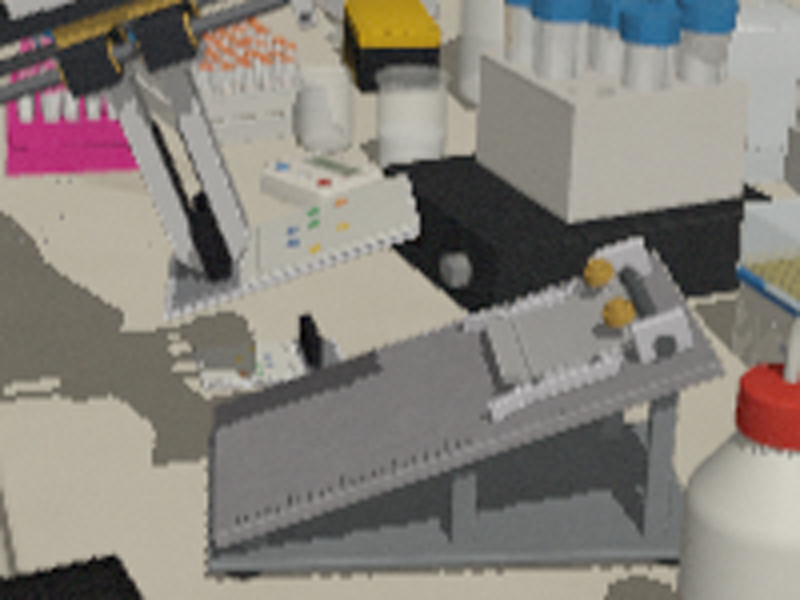

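View pics/top3c.png

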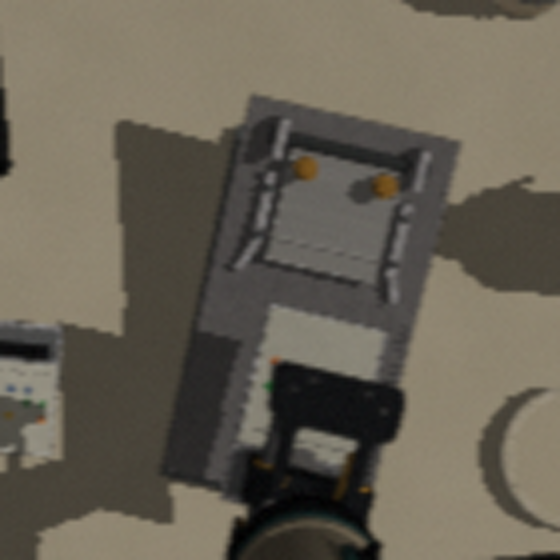

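Emit:
carry_out --rows '[0,0,0,0.5,0,-0.05,1,0,0,0,1.0,0.01,-0.08,1,0,0,0,1.6,0.02,-0.12,1,0,0,0,1.6,0.02,-0.12,1,0,0,0,1.6,0.02,-0.12,1,0,0,0,1.6,0.02,-0.12,1]'

```text
clock: 5.35
tcp_pos: [0.4519, -0.3388, 0.101]
ee_rot: [0.809, 0.064, 0.579, -0.078]
wrist_force: [-0.3, 0.6, -1.9]
gripper_width: 0.103
```

Run:
```python
from h import *
for n,b in(("side",(250,220,420,350)),("top",(310,190,440,330))):
    im=robot.grab_frame(n)[:,:,::-1].copy();cv2.imwrite(f"pics/{n}4.png",im)
    x0,y0,x1,y1=b;cv2.imwrite(f"pics/{n}4c.png",cv2.resize(im[y0:y1,x0:x1],None,fx=4.2,fy=4.2,interpolation=cv2.INTER_CUBIC))
s=robot.read_state();print(s["gripper_width"],inb(),s["wrist_force"],s["joint_positions"].round(2))
print(row(*bt(.037,0,.0245)))
```

```text
0.1017264442931682 (array([49.9 , -5.51, 61.87]), array([-0.06,  1.27,  0.76])) [-0.25898058 -0.24344599 -1.95152187] [ 0.65  0.61  0.08  2.14 -1.1   0.23  1.56]
[ 0.011 -0.212 -0.126  0.943  0.126 -0.301]
```

View pics/side4c.png

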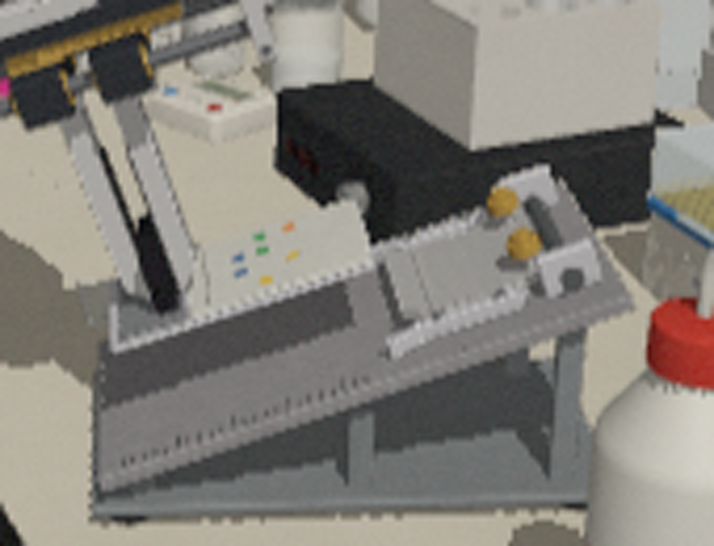

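View pics/top4c.png

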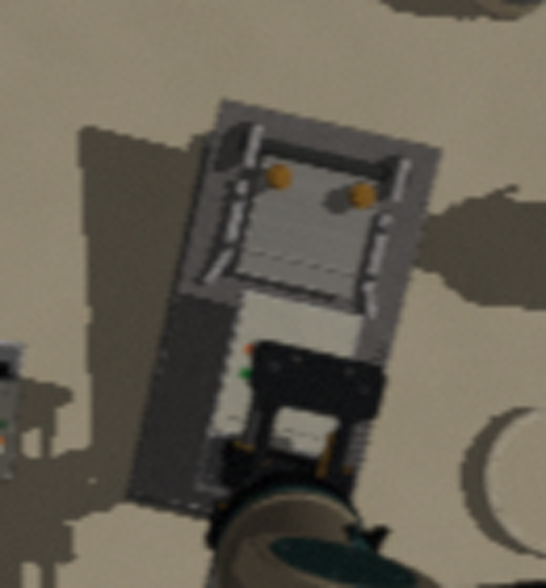

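The plate is still held and hovering over the board at board x≈50. However, the arm is pinned at its q5 (-1.1) and q6 (0.23) limits, so the pose is off by about 1.3°. I won't push against limits. I'll identify the arm's kinematics from the joint readings to choose a feasible posture.

Run:
```python
from h import *
import itertools,json
from scipy.optimize import least_squares
s=robot.read_state();q=s["joint_positions"];p,R=pose()
q0=np.array([-1.2107671,0.62932294,0.03841455,1.51836516,-0.02702138,0.99627774,-0.02001835]);p0=np.array([0.26818934,0.59139436,0.21856952]);R0=Ro.from_quat([-0.38340466,0.59491941,0.38269999,0.59381182])
json.dump([[q0.tolist(),p0.tolist(),R0.as_quat().tolist()],[q.tolist(),p.tolist(),R.as_quat().tolist()]],open("fk.json","w"))
def ori(q,sg):
    r=Ro.identity()
    for i,a in enumerate("zyzyzyz"): r=r*Ro.from_euler(a,sg[i]*q[i])
    return r
for sg in itertools.product([1,-1],repeat=7):
    # tool fixed F: R=ori*F
    F0=ori(q0,sg).inv()*R0;F1=ori(q,sg).inv()*R
    e=(F0.inv()*F1).magnitude()
    if e<.2:print(sg,e,F0.as_matrix().round(2).tolist())
```

```text
(-1, 1, 1, 1, -1, 1, -1) 0.08358312238329775 [[-0.0, -0.06, -1.0], [-0.05, 1.0, -0.06], [1.0, 0.04, -0.0]]
(-1, 1, -1, 1, -1, 1, -1) 1.473634866377287e-08 [[-0.0, -0.0, -1.0], [0.0, 1.0, -0.0], [1.0, -0.0, -0.0]]
```

```bash
cat > k.py <<'E'
from h import *
import json
SG=[-1,1,-1,1,-1,1,-1];F=Ro.from_matrix(np.array([[0,0,-1],[0,1,0],[1,0,0.]]))
LO=np.array([-3.06,-.37,-1.25,.18,-1.1,.23,-2.94]);HI=np.array([3.06,2.12,1.32,2.47,4.24,1.98,2.94])
def chain(q):
    r=Ro.identity();o=[r]
    for i,a in enumerate("zyzyzyz"): r=r*Ro.from_euler(a,SG[i]*q[i]);o.append(r)
    return o
E
python3 - <<'E'
from k import *
D=json.load(open("fk.json"))
# p = h*z + R2*(0,0,a) + R4*(0,0,b)+R7*(0,0,c) + x-offsets e at R2(3), R4, R6
A=[];B=[]
for q,p,_ in D:
    o=chain(q);A.append(np.stack([[0,0,1],o[3].apply([0,0,1]),o[4].apply([0,0,1]),o[7].apply([0,0,1])],1));B.append(p)
x,res,_,sv=np.linalg.lstsq(np.vstack(A),np.hstack(B),rcond=None);print(x,res,sv,np.vstack(A)@x-np.hstack(B))
E
```

```text
[0.16305545 0.61706287 0.34972966 0.25636227] [0.00120836] [2.51518988 1.23310661 0.38564999 0.0673945 ] [-0.02468213  0.0175051  -0.00362448  0.00215992  0.0161799   0.00362448]
```

```bash
cat > rec.py <<'E'
from k import *
D=json.load(open("fk.json"));s=robot.read_state();p,R=pose()
D.append([s["joint_positions"].tolist(),p.tolist(),R.as_quat().tolist()]);json.dump(D,open("fk.json","w"));print(p.round(4),s["joint_positions"].round(3),s["clock"])
E
python3 -c "
from h import *
print(row(np.array([.46,-.33,.2]),tgtR(BY,0,1)[0]))"
```

```text
[ 0.032  3.121 -0.123 -2.287  0.302  0.936]
```

Emit:
carry_out --rows '[0,0,0,-1.0,0.1,0.2,1,0,1.3,0,-2.0,0.3,0.9,1,0,2.5,0,-2.3,0.3,0.9,1,0,3.1,-0.1,-2.3,0.3,0.9,1,0,3.1,-0.1,-2.3,0.3,0.9,1,0,3.1,-0.1,-2.3,0.3,0.9,1,0,3.1,-0.1,-2.3,0.3,0.9,1]'

```text
clock: 6.15
tcp_pos: [0.4563, -0.3297, 0.1984]
ee_rot: [0.704, 0.075, 0.703, -0.072]
wrist_force: [-0.6, -0.4, -1.4]
gripper_width: 0.107
```

```bash
python3 rec.py
```

```text
[ 0.4563 -0.3297  0.1984] [ 0.148  0.618  0.687  1.8   -0.494  0.902  0.852] 6.15
```

Emit:
carry_out --rows '[0,0,1.4,0,0,0,1,0,0,2.5,0,0,0,1,0,0,2.5,-0.5,1.0,1.0,1,0,0,2.5,-0.5,1.0,1.5,1]'

```text
clock: 6.55
tcp_pos: [0.5242, -0.3053, 0.2206]
ee_rot: [0.708, 0.169, 0.685, 0.019]
wrist_force: [2.2, 0.7, -1.7]
gripper_width: 0.102
```

```bash
python3 rec.py
```

```text
[ 0.5242 -0.3053  0.2206] [ 0.308  0.687  0.557  1.567 -0.617  1.2    0.866] 6.55
```

Emit:
carry_out --rows '[0,0,-1.4,0,0,0,1,0,0,-2.8,0,0,0,1,0,0,-4.2,0,0,0,1,0,0,-5.0,0,0,-1.0,1,0,0,-5.0,0,0,-2.0,1]'

```text
clock: 7.05
tcp_pos: [0.4454, -0.2829, 0.2168]
ee_rot: [0.688, -0.02, 0.708, -0.16]
wrist_force: [-0.7, -0.0, -2.0]
gripper_width: 0.104
```

```bash
python3 rec.py
python3 - <<'E'
from k import *
D=json.load(open("fk.json"));A=[];B=[];Z=[0,0,1];X=[1,0,0]
for q,p,_ in D:
    o=chain(q);A.append(np.stack([Z]+[o[3].apply(Z),o[4].apply(Z),o[7].apply(Z),o[1].apply(X),o[3].apply(X),o[4].apply(X),o[6].apply(X)],1));B.append(p)
A=np.vstack(A);B=np.hstack(B);x,res,_,sv=np.linalg.lstsq(A,B,rcond=None);print(x.round(4),sv.round(4),np.abs(A@x-B).max())
E
```

```text
[ 0.4454 -0.2829  0.2168] [-0.232  0.581  0.876  1.953 -0.292  0.723  0.549] 7.05
[ 0.3603  0.5139  0.3715  0.3498 -0.0096  0.0187 -0.0112 -0.0235] [4.3793 4.2242 1.4645 0.6607 0.4686 0.3462 0.2348 0.0424] 0.024940877562156766
```

```bash
cat > fit.py <<'E'
from k import *
D=json.load(open("fk.json"));A=[];B=[];Z=[0,0,1];X=[1,0,0];Y=[0,1,0]
for q,p,r in D:
    o=chain(q);print("ori err",(Ro.from_quat(r).inv()*o[7]*F).magnitude())
    A.append(np.stack([Z]+[o[3].apply(Z),o[4].apply(Z),o[7].apply(Z),o[1].apply(X),o[3].apply(X),o[4].apply(X),o[6].apply(X),o[2].apply(Y),o[4].apply(Y),o[6].apply(Y)],1));B.append(p)
A=np.vstack(A);B=np.hstack(B)
x,res,_,sv=np.linalg.lstsq(A,B,rcond=None);print(x.round(4),sv.round(4),np.abs(A@x-B).max())
E
python3 fit.py
```

```text
ori err 1.473634899285563e-08
ori err 4.825400815232003e-16
ori err 5.750601781669817e-16
ori err 2.9504581591051765e-16
ori err 4.458205583648681e-16
[ 3.362e-01  5.591e-01  3.821e-01  3.617e-01 -0.000e+00  0.000e+00
  0.000e+00 -0.000e+00 -1.150e-02 -1.620e-02 -4.000e-04] [4.4236 4.3697 3.7775 0.7988 0.7605 0.5809 0.4964 0.3428 0.3308 0.1967
 0.0423] 6.542771879836096e-10
```

```bash
cat >> k.py <<'E'
Z=np.array([0,0,1.]);Y=np.array([0,1.,0])
def fk(q):
    o=chain(q);return .3362*Z+o[2].apply([0,-.0115,0])+o[3].apply([0,0,.5591])+o[4].apply([0,-.0162,.3821])+o[6].apply([0,-.0004,0])+o[7].apply([0,0,.3617]),o[7]*F
from scipy.optimize import least_squares,minimize
def sol(p,R,q3,seed):
    # IK with q3 fixed
    def f(v):
        q=np.array([v[0],v[1],q3,v[2],v[3],v[4],v[5]]);P,Q=fk(q);return np.r_[(P-p)*3,(Q.inv()*R).as_rotvec()]
    lo=np.delete(LO,2);hi=np.delete(HI,2);s=np.clip(np.delete(seed,2),lo+1e-3,hi-1e-3)
    r=least_squares(f,s,bounds=(lo,hi));return np.insert(r.x,2,q3),np.abs(r.fun).max()
E
python3 - <<'E'
from k import *
q=robot.read_state()["joint_positions"];print(fk(q)[0]-pose()[0])
for bx in(.037,.1):
  for phi in(0,):
    p,R=bt(bx,0,.0217);print(bx)
    for q3 in np.arange(-1.2,1.3,.2):
        best=None
        for sd in (q,[.65,.6,.1,2.1,-1,.3,1.5],[.3,.6,.5,2.,1.5,.5,-1.]):
            x,e=sol(p,R,q3,np.array(sd))
            if best is None or e<best[1]:best=(x,e)
        x,e=best
        if e<1e-3: print(q3.round(1),x.round(2),"margin",np.minimum(x-LO,HI-x).min().round(2))
E
```

```text
[-4.86026631e-05 -4.05666081e-06  6.23283893e-05]
0.037
-1.2 [ 1.4   1.04 -1.2   2.17  1.63  0.78 -1.02] margin 0.05
-1.0 [ 1.31  0.92 -1.    2.18  1.63  0.57 -1.06] margin 0.25
-0.8 [ 1.21  0.82 -0.8   2.18  1.65  0.4  -1.1 ] margin 0.17
-0.6 [ 1.09  0.76 -0.6   2.18  1.7   0.24 -1.18] margin 0.01
0.1
-1.2 [ 1.33  1.02 -1.2   2.03  1.49  0.79 -0.89] margin 0.05
-1.0 [ 1.24  0.91 -1.    2.03  1.42  0.59 -0.87] margin 0.25
-0.8 [ 1.14  0.82 -0.8   2.03  1.33  0.42 -0.82] margin 0.19
-0.6 [ 1.02  0.75 -0.6   2.04  1.18  0.28 -0.7 ] margin 0.05
```

```bash
cat > sim.py <<'E'
from k import *
def jac(q):
    J=np.zeros((6,7));P,Q=fk(q);h=1e-6
    for i in range(7):
        d=q.copy();d[i]+=h;P2,Q2=fk(d);J[:3,i]=(P2-P)/h;J[3:,i]=(Q2*Q.inv()).as_rotvec()/h
    return J
def sim(q,rows,n=20,lam=1e-3,k=0.,qh=None,p0=None,R0=None,vb=False):
    q=np.array(q,float)
    if p0 is None:p0,R0=fk(q)
    T=np.array(rows,float).reshape(-1,7);pc,Rc=p0,R0
    for t in T:
        pt=p0+R0.apply(t[3:6]*.04);Rt=R0*Ro.from_rotvec(np.radians(t[:3]*6))
        dp=pt-pc;dr=(Rt*Rc.inv()).as_rotvec();s=max(1,np.linalg.norm(dp)/.05,np.degrees(np.linalg.norm(dr))/8.59)
        pe=pc+dp/s;Re=Ro.from_rotvec(dr/s)*Rc
        for j in range(n):
            f=(j+1)/n;pp=pc+(pe-pc)*f;RR=Ro.from_rotvec(dr/s*f)*Rc
            P,Q=fk(q);e=np.r_[pp-P,(RR*Q.inv()).as_rotvec()];J=jac(q)
            free=np.ones(7,bool)
            for _ in range(3):
                Jf=J*free;Ji=Jf.T@np.linalg.inv(Jf@Jf.T+lam**2*np.eye(6));dq=Ji@e
                if k: dq+=(np.eye(7)-Ji@Jf)@((qh-q)*free)*k/n
                bad=((q+dq>HI)|(q+dq<LO))&free
                if not bad.any():break
                free&=~bad
            q=np.clip(q+dq*free,LO,HI)
        pc,Rc=pe,Re
        if vb:print(q.round(2),np.linalg.norm(fk(q)[0]-pe).round(4))
    return q
E
cat > t.py <<'E'
from sim import *
D=json.load(open("fk.json"));q=[np.array(d[0]) for d in D]
q0=q[0]
r23=[0,0,1.4,0,0,0,1,0,0,2.5,0,0,0,1,0,0,2.5,-.5,1,1,1,0,0,2.5,-.5,1,1.5,1]
r34=[0,0,-1.4,0,0,0,1,0,0,-2.8,0,0,0,1,0,0,-4.2,0,0,0,1,0,0,-5,0,0,-1,1,0,0,-5,0,0,-2,1]
r12=[0,0,0,-1.0,.1,.2,1,0,1.3,0,-2,.3,.9,1,0,2.5,0,-2.3,.3,.9,1]+[0,3.1,-.1,-2.3,.3,.9,1]*4
A1=[3.25,0,0,.45,-11,-12.5,0]*12
for k in(0,.02,.1,.3):
  for nm,qh in(("q0",q0),("mid",(LO+HI)/2)):
    print(k,nm);a=sim(q0,A1,k=k,qh=qh);print(" A1",a.round(3))
    print(" 12",sim(q[1],r12,k=k,qh=qh).round(3),"23",sim(q[2],r23,k=k,qh=qh).round(3),"34",sim(q[3],r34,k=k,qh=qh).round(3))
    if k==0:break
print("true 2",q[2].round(3),"3",q[3].round(3),"4",q[4].round(3))
E
python3 t.py
```

```text
0 q0
 A1 [-0.235  0.368  0.175  2.089 -0.095  0.694  0.84 ]
 12 [ 0.15   0.615  0.679  1.796 -0.484  0.902  0.842] 23 [ 0.301  0.689  0.563  1.571 -0.618  1.198  0.871] 34 [-0.224  0.58   0.883  1.945 -0.3    0.731  0.551]
0.02 q0
 A1 [-0.237  0.368  0.177  2.089 -0.097  0.694  0.842]
 12 [ 0.172  0.605  0.639  1.795 -0.454  0.892  0.813] 23 [ 0.313  0.684  0.54   1.571 -0.604  1.191  0.859] 34 [-0.208  0.569  0.853  1.944 -0.269  0.726  0.52 ]
0.02 mid
 A1 [-1.110e-01  3.630e-01  9.000e-03  2.085e+00 -2.000e-03  6.940e-01
  7.380e-01]
 12 [ 0.224  0.584  0.55   1.794 -0.39   0.872  0.75 ] 23 [ 0.342  0.673  0.485  1.57  -0.571  1.175  0.829] 34 [-0.173  0.547  0.788  1.944 -0.208  0.718  0.457]
0.1 q0
 A1 [-0.242  0.368  0.184  2.089 -0.1    0.694  0.846]
 12 [ 0.238  0.579  0.527  1.793 -0.372  0.868  0.733] 23 [ 0.352  0.67   0.467  1.57  -0.56   1.169  0.819] 34 [-0.155  0.538  0.756  1.943 -0.178  0.715  0.427]
0.1 mid
 A1 [ 0.199  0.385 -0.407  2.077  0.229  0.722  0.484]
 12 [ 0.47   0.532  0.16   1.787 -0.113  0.83   0.479] 23 [ 0.49   0.637  0.225  1.565 -0.415  1.113  0.688] 34 [0.025 0.473 0.468 1.939 0.063 0.713 0.18 ]
0.3 q0
 A1 [-0.246  0.368  0.189  2.089 -0.104  0.694  0.849]
 12 [ 0.305  0.56   0.417  1.791 -0.294  0.851  0.656] 23 [ 0.407  0.654  0.369  1.568 -0.502  1.144  0.766] 34 [-0.082  0.505  0.635  1.941 -0.071  0.709  0.317]
0.3 mid
 A1 [ 0.408  0.434 -0.703  2.072  0.402  0.772  0.295]
 12 [ 0.762  0.539 -0.283  1.778  0.189  0.849  0.188] 23 [ 0.729  0.632 -0.178  1.557 -0.164  1.063  0.46 ] 34 [ 0.327  0.436  0.031  1.931  0.349  0.765 -0.112]
true 2 [ 0.148  0.618  0.687  1.8   -0.494  0.902  0.852] 3 [ 0.308  0.687  0.557  1.567 -0.617  1.2    0.866] 4 [-0.232  0.581  0.876  1.953 -0.292  0.723  0.549]
```

```bash
cat > fs.py <<'E'
from k import *
Fm=F.as_matrix()
def rz(a):
    c,s=np.cos(a),np.sin(a);return np.array([[c,-s,0],[s,c,0],[0,0,1]])
def ry(a):
    c,s=np.cos(a),np.sin(a);return np.array([[c,0,s],[0,1,0],[-s,0,c]])
OFF={0:(0,0,.3362),2:(0,-.0115,0),3:(0,0,.5591),4:(0,-.0162,.3821),6:(0,-.0004,0),7:(0,0,.3617)}
OFF={k:np.array(v) for k,v in OFF.items()}
def fkj(q):
    R=np.eye(3);p=OFF[0].copy();ax=[];po=[]
    for i in range(7):
        a=R[:,2] if i%2==0 else R[:,1];ax.append(SG[i]*a);po.append(p.copy())
        R=R@(rz(SG[i]*q[i]) if i%2==0 else ry(SG[i]*q[i]))
        if i+1 in OFF:p=p+R@OFF[i+1]
    ax=np.array(ax);J=np.vstack([np.cross(ax,p-np.array(po)).T,ax.T]);return p,R@Fm,J
def rv(M): return cv2.Rodrigues(M)[0].ravel()
def go(q,pt,Rt,n=4,log=None,vmax=.04,wmax=8.0):
    """straight move to target (many rows); returns q, final err"""
    p0,R0,_=fkj(q);dp=pt-p0;dr=rv(Rt@R0.T);N=max(1,int(np.ceil(max(np.linalg.norm(dp)/vmax,np.degrees(np.linalg.norm(dr))/wmax)))*n)
    vm=0
    for j in range(N):
        f=(j+1)/N;pp=p0+dp*f;RR=cv2.Rodrigues(dr*f)[0]@R0
        P,Q,J=fkj(q);e=np.r_[pp-P,rv(RR@Q.T)];free=np.ones(7)
        for _ in range(3):
            Jf=J*free;dq=Jf.T@np.linalg.solve(Jf@Jf.T+1e-6*np.eye(6),e)
            bad=((q+dq>HI)|(q+dq<LO))&(free>0)
            if not bad.any():break
            free=free*~bad
        q=np.clip(q+dq*free,LO,HI);vm=max(vm,np.abs(dq).max()*n*10)
        if log is not None:log.append(q.copy())
    P,Q,_=fkj(q);return q,np.linalg.norm(P-pt)+.3*np.linalg.norm(rv(Rt@Q.T)),vm,N/n
E
cat > search.py <<'E'
from fs import *
import time
q0=np.array(robot.read_state()["joint_positions"]);rng=np.random.default_rng(0)
H=[(lambda t:(t[0],t[1].as_matrix()))(bt(*a)) for a in((.037,0,.10),(.037,0,.03),(.1,0,.022))]
res=[];t0=time.time();cnt=0
while time.time()-t0<300:
    cnt+=1;m=rng.integers(1,4);w=[];q=q0;rows=0;ok=True;marg=9;vm=0
    for _ in range(m):
        p=rng.uniform([.38,-.4,.22],[.7,.25,.4]);yaw=rng.uniform(-100,100);tilt=rng.uniform(0,45);az=rng.uniform(0,360)
        Rt=Ro.from_rotvec(np.radians(tilt)*np.array([np.cos(np.radians(az)),np.sin(np.radians(az)),0]))*tgtR(yaw,0,1)[0]
        q,e,v,n=go(q,p,Rt.as_matrix(),n=2);rows+=n;vm=max(vm,v);w.append((p,Rt));
        if e>.003: ok=False;break
    if not ok:continue
    e3=0
    for pt,Rt in H:
        q,e,v,n=go(q,pt,Rt,n=3);e3=max(e3,e);rows+=n;marg=min(marg,np.minimum(q-LO,HI-q).min());vm=max(vm,v)
        if e>.003:ok=False;break
    if ok: res.append((marg,rows,vm,w,q))
print(cnt,len(res));res.sort(key=lambda r:-r[0])
import pickle;pickle.dump(res,open("res.pkl","wb"))
for r in res[:8]:print(round(r[0],3),r[1],round(r[2],1),r[4].round(2),len(r[3]))
E
python3 search.py
```

```text
7097 161
0.184 38.0 28.5 [ 1.18  0.84 -0.86  2.03  1.36  0.47 -0.83] 2
0.183 30.0 18.9 [ 1.17  0.84 -0.86  2.03  1.36  0.47 -0.83] 1
0.145 28.0 11.8 [ 1.15  0.82 -0.82  2.03  1.33  0.44 -0.82] 1
0.107 33.0 80.3 [ 1.13  0.81 -0.78  2.03  1.31  0.41 -0.8 ] 2
0.09 51.0 32.0 [ 1.12  0.8  -0.76  2.03  1.3   0.39 -0.8 ] 2
0.089 33.0 16.6 [ 1.12  0.8  -0.76  2.03  1.3   0.39 -0.8 ] 1
0.068 34.0 12.0 [ 1.11  0.79 -0.74  2.03  1.28  0.38 -0.79] 2
0.061 34.0 54.6 [ 1.1   0.79 -0.73  2.03  1.28  0.37 -0.78] 2
```

Run:
```python
from fs import *
import pickle
res=pickle.load(open("res.pkl","rb"))
print(sorted([(round(r[2],1),round(r[0],3),r[1],len(r[3])) for r in res if r[0]>.02])[:8])
print(sorted([(round(r[2],1),round(r[0],3),r[1],len(r[3])) for r in res if r[0]>.0])[:8])
q0=np.array(robot.read_state()["joint_positions"])
H=[(lambda t:(t[0],t[1].as_matrix()))(bt(*a)) for a in((.037,0,.10),(.037,0,.03),(.1,0,.022))]
for i in (1,2):
    r=res[i];log=[];q=q0;ix=[]
    for p,R in [(a,b.as_matrix()) for a,b in r[3]]+H: q,e,v,n=go(q,p,R,n=4,log=log);print(p.round(3),R.round(2).tolist(),n,round(v,1),e);ix.append(len(log))
    L=np.array(log);print(ix);print(L[::6].round(2))
```

```text
[(np.float64(8.3), np.float64(0.025), 40.0, 2), (np.float64(11.8), np.float64(0.145), 28.0, 1), (np.float64(12.0), np.float64(0.068), 34.0, 2), (np.float64(12.2), np.float64(0.025), 33.0, 2), (np.float64(13.8), np.float64(0.023), 24.0, 1), (np.float64(15.4), np.float64(0.041), 32.0, 1), (np.float64(16.6), np.float64(0.089), 33.0, 1), (np.float64(18.9), np.float64(0.183), 30.0, 1)]
[(np.float64(3.8), np.float64(0.006), 29.0, 1), (np.float64(3.9), np.float64(0.003), 47.0, 2), (np.float64(3.9), np.float64(0.013), 48.0, 3), (np.float64(4.3), np.float64(0.003), 30.0, 1), (np.float64(4.3), np.float64(0.018), 57.0, 3), (np.float64(4.3), np.float64(0.019), 42.0, 2), (np.float64(4.6), np.float64(0.004), 63.0, 3), (np.float64(4.6), np.float64(0.007), 47.0, 2)]
[0.461 0.159 0.339] [[0.58, 0.81, 0.08], [-0.1, 0.17, -0.98], [-0.81, 0.56, 0.18]] 12.0 6.0 0.00030368765089414367
[ 0.428 -0.329  0.133] [[0.33, 0.21, 0.92], [-0.07, 0.98, -0.19], [-0.94, 0.0, 0.34]] 14.0 16.4 0.00018291384577382873
[ 0.452 -0.334  0.067] [[0.33, 0.21, 0.92], [-0.07, 0.98, -0.19], [-0.94, 0.0, 0.34]] 2.0 1.8 0.000197535
[... 1688 characters left out ...]
 2.25 -0.23  0.45  0.29]
 [-1.1   0.28  1.2   2.31 -0.18  0.37  0.15]
 [-1.39  0.26  1.31  2.36 -0.01  0.3  -0.12]
 [-1.6   0.21  1.31  2.38  0.47  0.27 -0.72]
 [-1.77  0.23  1.31  2.4   0.81  0.28 -1.17]
 [-1.62  0.18  1.21  2.45  1.06  0.24 -1.37]
 [-1.05  0.11  0.74  2.47  1.23  0.24 -1.46]
 [-0.    0.12 -0.19  2.47  1.4   0.24 -1.53]
 [ 0.56  0.2  -0.62  2.47  1.57  0.24 -1.57]
 [ 0.79  0.29 -0.72  2.47  1.74  0.23 -1.62]
 [ 0.96  0.38 -0.76  2.43  1.7   0.23 -1.46]
 [ 1.08  0.47 -0.76  2.36  1.52  0.23 -1.18]
 [ 1.18  0.55 -0.78  2.28  1.3   0.26 -0.86]
 [ 1.25  0.65 -0.79  2.19  1.22  0.32 -0.71]
 [ 1.11  0.73 -0.63  2.19  1.57  0.24 -1.06]
 [ 1.08  0.76 -0.65  2.09  1.35  0.29 -0.86]]
```

```bash
cat > beam.py <<'E'
from fs import *
import time,pickle
q0=np.array(robot.read_state()["joint_positions"]);rng=np.random.default_rng(1)
H=[(lambda t:(t[0],t[1].as_matrix()))(bt(*a)) for a in((.037,0,.10),(.037,0,.03),(.1,0,.022))]
beam=[(q0,[],0)];best=[];t0=time.time()
for depth in range(5):
    cand=[]
    tb=time.time()
    while time.time()-tb<80:
        q,w,rows=beam[rng.integers(len(beam))]
        p=rng.uniform([.38,-.42,.2],[.75,.3,.45]);yaw=rng.uniform(-120,100);tilt=rng.uniform(0,40);az=rng.uniform(0,2*np.pi)
        Rt=(Ro.from_rotvec(np.radians(tilt)*np.array([np.cos(az),np.sin(az),0]))*tgtR(yaw,0,1)[0]).as_matrix()
        q1,e,v,n=go(q,p,Rt,n=1)
        if e>.01 or v>2.6 or np.minimum(q1-LO,HI-q1).min()<.02:continue
        q1,e,v,n=go(q,p,Rt,n=3)
        if e>.003 or v>2.2:continue
        c=(q1,w+[(p,Rt)],rows+n);cand.append(c)
        if q1[2]<.1:
            qq=q1;vm=0;mg=9;nn=rows+n
            for pt,R in H:
                qq,e,v,k=go(qq,pt,R,n=3);vm=max(vm,v);nn+=k;mg=min(mg,np.minimum(qq-LO,HI-qq).min())
                if e>.003:mg=-1;break
            if mg>0:best.append((mg,vm,nn,c[1],qq))
    cand.sort(key=lambda c:c[0][2]+.01*c[2]);beam=cand[:25]
    g=sorted([b for b in best if b[1]<3],key=lambda b:-b[0])
    print(depth,len(cand),beam[0][0].round(2),beam[0][2],len(best),[(round(b[0],2),round(b[1],1),b[2]) for b in g[:4]],flush=True)
    pickle.dump(best,open("best.pkl","wb"))
    if g and g[0][0]>.1:break
E
python3 beam.py
```

```text
0 3355 [ 0.63  0.61 -0.41  1.63 -0.6   0.58  2.24] 13.0 0 []
1 1575 [ 0.59 -0.15 -0.96  2.32 -0.46  0.32  1.75] 26.0 1 []
2 1205 [ 0.88  0.24 -1.03  2.25 -0.81  0.41 -0.03] 44.0 122 []
3 1248 [ 1.68  0.34 -1.14  1.79 -0.34  1.16  2.22] 41.0 777 [(np.float64(0.15), np.float64(1.9), 70.0), (np.float64(0.12), np.float64(2.1), 72.0), (np.float64(0.11), np.float64(2.1), 78.0), (np.float64(0.04), np.float64(2.7), 65.0)]
```

```bash
cat > show.py <<'E'
from fs import *
import pickle
b=sorted([b for b in pickle.load(open("best.pkl","rb")) if b[1]<2.0],key=lambda b:-b[0])[0]
pickle.dump(b[3],open("plan.pkl","wb"))
H=[(lambda t:(t[0],t[1].as_matrix()))(bt(*a)) for a in((.037,0,.10),(.037,0,.03),(.1,0,.022))]
q=np.array(robot.read_state()["joint_positions"])
for p,R in b[3]+H:
    p0,R0,_=fkj(q);r=np.r_[np.degrees(rv(R0.T@R))/6,R0.T@(p-p0)/.04];log=[]
    q,e,v,n=go(q,p,R,n=5,log=log)
    P=[fkj(x) for x in log];zz=min(min((a[0]+a[1]@np.array([.022,y,z]))[2] for y in(-.035,.035) for z in(-.028,.092)) for a in P)
    print(p.round(3),"row",r.round(2),"n",n,"v",round(v,1),"minz",round(zz,3),"end q",q.round(2),"tooldir",R[:,0].round(2))
E
python3 show.py
```

```text
[ 0.72  -0.289  0.243] row [-13.44  -7.27   0.94  -0.95   1.01   6.77] n 12.0 v 1.6 minz 0.187 end q [ 0.66  0.67 -0.22  1.51 -0.44  0.67  2.15] tooldir [ 0.47  0.19 -0.86]
[0.413 0.066 0.412] row [ 4.71 -0.48 -0.51 -5.51  7.43  8.37] n 13.0 v 1.2 minz 0.204 end q [ 0.49 -0.22 -0.43  2.24 -0.58  0.61  1.28] tooldir [ 0.53  0.21 -0.83]
[0.397 0.087 0.354] row [21.1   0.37  0.32  1.1   1.   -0.58] n 16.0 v 1.2 minz 0.304 end q [ 1.   -0.22 -0.87  2.37 -0.94  0.58 -0.54] tooldir [ 0.5   0.24 -0.83]
[ 0.395 -0.104  0.319] row [-19.16   0.52 -11.08  -0.46  -1.17   4.7 ] n 17.0 v 1.7 minz 0.259 end q [ 0.51  0.35 -1.16  2.19  0.93  1.35 -0.52] tooldir [ 0.13 -0.6  -0.79]
[ 0.428 -0.329  0.133] row [ 8.84 -2.99  5.04  7.14 -1.32 -1.04] n 8.0 v 1.4 minz 0.102 end q [ 1.33  0.68 -0.93  2.19  1.25  0.41 -0.74] tooldir [ 0.33 -0.07 -0.94]
[ 0.452 -0.334  0.067] row [-0.    0.    0.    1.75  0.    0.  ] n 2.0 v 1.9 minz 0.037 end q [ 1.21  0.8  -0.79  2.18  1.61  0.38 -1.07] tooldir [ 0.33 -0.07 -0.94]
[ 0.512 -0.347  0.081] row [-0.    0.   -0.    0.2  -0.    1.57] n 2.0 v 1.6 minz 0.038 end q [ 1.16  0.83 -0.83  2.03  1.34  0.45 -0.82] tooldir [ 0.33 -0.07 -0.94]
```

Emit:
carry_out --rows '[-1.12,-0.61,0.08,-0.08,0.08,0.56,1,-2.24,-1.21,0.16,-0.16,0.17,1.13,1,-3.36,-1.82,0.24,-0.24,0.25,1.69,1,-4.48,-2.42,0.31,-0.32,0.34,2.26,1,-5.6,-3.03,0.39,-0.4,0.42,2.82,1,-6.72,-3.64,0.47,-0.48,0.5,3.38,1,-7.84,-4.24,0.55,-0.55,0.59,3.95,1,-8.96,-4.85,0.63,-0.63,0.67,4.51,1,-10.08,-5.45,0.7,-0.71,0.76,5.08,1,-11.2,-6.06,0.78,-0.79,0.84,5.64,1,-12.32,-6.66,0.86,-0.87,0.93,6.21,1,-13.44,-7.27,0.94,-0.95,1.01,6.77,1]'

```text
clock: 8.25
tcp_pos: [0.7198, -0.2965, 0.246]
ee_rot: [0.715, -0.472, 0.359, 0.369]
wrist_force: [0.3, 0.3, -2.3]
gripper_width: 0.101
```

```bash
cat > nxt.py <<'E'
from fs import *
import pickle,sys
k=int(sys.argv[1]);pl=pickle.load(open("plan.pkl","rb"))
H=[(lambda t:(t[0],t[1].as_matrix()))(bt(*a)) for a in((.037,0,.10),(.037,0,.03),(.1,0,.022))]
s=robot.read_state();q=np.array(s["joint_positions"]);print("now",s["clock"],q.round(2),s["gripper_width"],fkj(q)[0].round(3))
for p,R in (pl+H)[k:]:
    p0,R0,_=fkj(q);r=np.r_[np.degrees(rv(R0.T@R))/6,R0.T@(p-p0)/.04]
    q,e,v,n=go(q,p,R,n=5);print("row",r.round(2),"n",n,"v",round(v,1),"err",round(e,4),"end q",q.round(2),"mg",np.minimum(q-LO,HI-q).min().round(2))
E
python3 nxt.py 1
```

```text
now 8.25 [ 0.67  0.67 -0.22  1.51 -0.44  0.68  2.15] 0.10130170247415475 [ 0.72  -0.296  0.246]
row [ 4.69 -0.5  -0.46 -5.45  7.49  8.49] n 13.0 v 1.2 err 0.0002 end q [ 0.49 -0.22 -0.43  2.24 -0.59  0.62  1.28] mg 0.15
row [21.1   0.37  0.32  1.1   1.   -0.58] n 16.0 v 1.2 err 0.0 end q [ 1.   -0.22 -0.87  2.37 -0.95  0.58 -0.54] mg 0.1
row [-19.16   0.52 -11.08  -0.46  -1.17   4.7 ] n 17.0 v 1.7 err 0.0001 end q [ 0.51  0.35 -1.16  2.19  0.94  1.35 -0.52] mg 0.09
row [ 8.84 -2.99  5.04  7.14 -1.32 -1.04] n 8.0 v 1.4 err 0.0002 end q [ 1.34  0.68 -0.93  2.19  1.25  0.42 -0.74] mg 0.19
row [-0.    0.    0.    1.75  0.    0.  ] n 2.0 v 1.9 err 0.0001 end q [ 1.21  0.8  -0.8   2.18  1.61  0.39 -1.07] mg 0.16
row [-0.    0.   -0.    0.2  -0.    1.57] n 2.0 v 1.6 err 0.0002 end q [ 1.16  0.83 -0.83  2.03  1.34  0.45 -0.83] mg 0.22
```

Emit:
carry_out --rows '[0.39,-0.04,-0.04,-0.45,0.62,0.71,1,0.78,-0.08,-0.08,-0.91,1.25,1.42,1,1.17,-0.12,-0.12,-1.36,1.87,2.12,1,1.56,-0.17,-0.15,-1.82,2.5,2.83,1,1.95,-0.21,-0.19,-2.27,3.12,3.54,1,2.35,-0.25,-0.23,-2.73,3.75,4.25,1,2.74,-0.29,-0.27,-3.18,4.37,4.95,1,3.13,-0.33,-0.31,-3.63,4.99,5.66,1,3.52,-0.37,-0.35,-4.09,5.62,6.37,1,3.91,-0.42,-0.38,-4.54,6.24,7.08,1,4.3,-0.46,-0.42,-5.0,6.87,7.78,1,4.69,-0.5,-0.46,-5.45,7.49,8.49,1]'

```text
clock: 9.45
tcp_pos: [0.4134, 0.0683, 0.4103]
ee_rot: [0.826, -0.282, 0.41, 0.263]
wrist_force: [0.3, -0.3, -1.1]
gripper_width: 0.102
```

```bash
python3 nxt.py 2
```

```text
now 9.45 [ 0.45 -0.22 -0.41  2.25 -0.56  0.6   1.24] 0.10189550516463361 [0.413 0.068 0.41 ]
row [21.05  0.37  0.37  1.06  0.95 -0.6 ] n 16.0 v 1.2 err 0.0 end q [ 0.95 -0.21 -0.84  2.37 -0.93  0.56 -0.56] mg 0.1
row [-19.16   0.52 -11.08  -0.46  -1.17   4.7 ] n 17.0 v 1.6 err 0.0001 end q [ 0.49  0.34 -1.12  2.19  0.93  1.33 -0.5 ] mg 0.13
row [ 8.84 -2.99  5.04  7.14 -1.32 -1.04] n 8.0 v 1.4 err 0.0002 end q [ 1.31  0.66 -0.88  2.19  1.22  0.37 -0.71] mg 0.14
row [-0.    0.    0.    1.75  0.    0.  ] n 2.0 v 2.2 err 0.0002 end q [ 1.17  0.78 -0.72  2.18  1.62  0.32 -1.09] mg 0.09
row [-0.    0.   -0.    0.2  -0.    1.57] n 2.0 v 1.9 err 0.0002 end q [ 1.12  0.8  -0.77  2.03  1.31  0.4  -0.8 ] mg 0.17
```

Emit:
carry_out --rows '[1.32,0.02,0.02,0.07,0.06,-0.04,1,2.63,0.05,0.05,0.13,0.12,-0.08,1,3.95,0.07,0.07,0.2,0.18,-0.11,1,5.26,0.09,0.09,0.26,0.24,-0.15,1,6.58,0.12,0.12,0.33,0.3,-0.19,1,7.89,0.14,0.14,0.4,0.36,-0.22,1,9.21,0.16,0.16,0.46,0.42,-0.26,1,10.52,0.18,0.18,0.53,0.48,-0.3,1,11.84,0.21,0.21,0.6,0.53,-0.34,1,13.16,0.23,0.23,0.66,0.59,-0.38,1,14.47,0.25,0.25,0.73,0.65,-0.41,1,15.79,0.28,0.28,0.8,0.71,-0.45,1]'

```text
clock: 10.65
tcp_pos: [0.4029, 0.0813, 0.3671]
ee_rot: [0.757, 0.42, 0.486, -0.118]
wrist_force: [0.1, -0.4, -2.7]
gripper_width: 0.105
```

```bash
python3 nxt.py 2; echo; python3 nxt.py 3
```

```text
now 10.65 [ 0.83 -0.2  -0.74  2.33 -0.8   0.57 -0.15] 0.104621637273188 [0.403 0.081 0.367]
row [ 5.22  0.09  0.1   0.25 -0.16 -0.26] n 4.0 v 1.1 err 0.0 end q [ 0.94 -0.21 -0.83  2.37 -0.92  0.56 -0.57] mg 0.1
row [-19.16   0.52 -11.08  -0.46  -1.17   4.7 ] n 17.0 v 1.6 err 0.0001 end q [ 0.49  0.34 -1.11  2.19  0.93  1.32 -0.5 ] mg 0.14
row [ 8.84 -2.99  5.04  7.14 -1.32 -1.04] n 8.0 v 1.5 err 0.0002 end q [ 1.3   0.66 -0.86  2.19  1.21  0.37 -0.7 ] mg 0.14
row [-0.    0.    0.    1.75  0.    0.  ] n 2.0 v 2.4 err 0.0002 end q [ 1.15  0.77 -0.7   2.18  1.62  0.31 -1.09] mg 0.08
row [-0.    0.   -0.    0.2  -0.    1.57] n 2.0 v 2.1 err 0.0002 end q [ 1.12  0.8  -0.75  2.03  1.3   0.39 -0.79] mg 0.16

now 10.65 [ 0.83 -0.2  -0.74  2.33 -0.8   0.57 -0.15] 0.104621637273188 [0.403 0.081 0.367]
row [-14.56   3.15  -9.51  -0.15  -3.62   3.15] n 14.0 v 1.7 err 0.0001 end q [ 0.45  0.32 -1.06  2.19  0.92  1.3  -0.48] mg 0.19
row [ 8.84 -2.99  5.04  7.14 -1.32 -1.05] n 8.0 v 1.5 err 0.0002 end q [ 1.26  0.63 -0.8   2.19  1.16  0.32 -0.66] mg 0.09
row [-0.    0.    0.    1.75  0.    0.  ] n 2.0 v 3.2 err 0.0004 end q [ 1.11  0.75 -0.62  2.18  1.64  0.25 -1.12] mg 0.02
row [-0.    0.01 -0.    0.2  -0.    1.57] n 2.0 v 2.7 err 0.0003 end q [ 1.08  0.78 -0.69  2.04  1.26  0.34 -0.76] mg 0.11
```

Emit:
carry_out --rows '[1.3,0.02,0.02,0.06,-0.04,-0.06,1,2.6,0.05,0.05,0.12,-0.08,-0.13,1,3.9,0.07,0.07,0.19,-0.12,-0.2,1,5.2,0.09,0.1,0.25,-0.16,-0.26,1,5.5,0.09,0.1,0.25,-0.16,-0.26,1]'

```text
clock: 11.15
tcp_pos: [0.3973, 0.0875, 0.3534]
ee_rot: [0.606, 0.62, 0.435, -0.245]
wrist_force: [0.1, -0.4, -2.3]
gripper_width: 0.104
```

```bash
python3 nxt.py 3
```

```text
now 11.15 [ 0.94 -0.21 -0.84  2.37 -0.92  0.56 -0.6 ] 0.10438157298117168 [0.397 0.087 0.353]
row [-19.38   0.37 -11.13  -0.46  -1.05   4.73] n 17.0 v 1.6 err 0.0001 end q [ 0.49  0.34 -1.12  2.19  0.93  1.33 -0.5 ] mg 0.13
row [ 8.84 -2.99  5.04  7.14 -1.32 -1.04] n 8.0 v 1.5 err 0.0002 end q [ 1.3   0.66 -0.87  2.19  1.21  0.37 -0.7 ] mg 0.14
row [-0.    0.    0.    1.75  0.    0.  ] n 2.0 v 2.3 err 0.0002 end q [ 1.16  0.77 -0.71  2.18  1.62  0.31 -1.09] mg 0.08
row [-0.    0.   -0.    0.2  -0.    1.57] n 2.0 v 2.0 err 0.0002 end q [ 1.12  0.8  -0.76  2.03  1.3   0.39 -0.8 ] mg 0.16
```

Emit:
carry_out --rows '[-1.14,0.02,-0.65,-0.03,-0.06,0.28,1,-2.28,0.04,-1.31,-0.05,-0.12,0.56,1,-3.42,0.07,-1.96,-0.08,-0.19,0.83,1,-4.56,0.09,-2.62,-0.11,-0.25,1.11,1,-5.7,0.11,-3.27,-0.14,-0.31,1.39,1,-6.84,0.13,-3.93,-0.16,-0.37,1.67,1,-7.98,0.15,-4.58,-0.19,-0.43,1.95,1,-9.12,0.17,-5.24,-0.22,-0.49,2.23,1,-10.26,0.2,-5.89,-0.24,-0.56,2.5,1,-11.4,0.22,-6.55,-0.27,-0.62,2.78,1,-12.54,0.24,-7.2,-0.3,-0.68,3.06,1,-13.68,0.26,-7.86,-0.32,-0.74,3.34,1]'

```text
clock: 12.35
tcp_pos: [0.3986, -0.0475, 0.3303]
ee_rot: [0.712, -0.127, 0.684, -0.1]
wrist_force: [-1.6, 0.7, -1.8]
gripper_width: 0.103
```

```bash
python3 nxt.py 3;  python3 nxt.py 4
```

```text
now 12.35 [ 0.68  0.26 -1.13  2.03  0.59  1.18 -0.69] 0.1031713356577447 [ 0.399 -0.048  0.33 ]
row [-5.61  0.16 -3.24  0.72 -1.25 -0.15] n 5.0 v 0.7 err 0.0001 end q [ 0.5   0.34 -1.13  2.19  0.93  1.33 -0.51] mg 0.12
row [ 8.84 -2.99  5.04  7.14 -1.32 -1.04] n 8.0 v 1.4 err 0.0002 end q [ 1.31  0.67 -0.89  2.19  1.22  0.38 -0.72] mg 0.15
row [-0.    0.    0.    1.75  0.    0.  ] n 2.0 v 2.1 err 0.0002 end q [ 1.18  0.78 -0.74  2.18  1.62  0.34 -1.08] mg 0.11
row [-0.    0.   -0.    0.2  -0.    1.57] n 2.0 v 1.8 err 0.0002 end q [ 1.13  0.81 -0.78  2.03  1.32  0.41 -0.81] mg 0.18
now 12.35 [ 0.68  0.26 -1.13  2.03  0.59  1.18 -0.69] 0.1031713356577447 [ 0.399 -0.048  0.33 ]
row [ 2.83 -2.59  2.58  6.94 -5.12  0.28] n 9.0 v 1.3 err 0.0001 end q [ 1.23  0.62 -0.75  2.2   1.11  0.29 -0.62] mg 0.06
row [0.   0.   0.   1.75 0.   0.  ] n 2.0 v 3.5 err 0.0004 end q [ 1.1   0.75 -0.62  2.18  1.64  0.25 -1.12] mg 0.02
row [-0.    0.01 -0.    0.2  -0.    1.57] n 2.0 v 2.7 err 0.0003 end q [ 1.08  0.78 -0.69  2.04  1.25  0.34 -0.76] mg 0.11
```

Finishing leg 4.

Emit:
carry_out --rows '[-1.12,0.03,-0.65,0.14,-0.25,-0.03,1,-2.24,0.06,-1.3,0.29,-0.5,-0.06,1,-3.37,0.1,-1.94,0.43,-0.75,-0.09,1,-4.49,0.13,-2.59,0.58,-1.0,-0.12,1,-5.6,0.16,-3.24,0.72,-1.25,-0.15,1,-6.4,0.16,-3.5,0.72,-1.25,-0.15,1]'

```text
clock: 12.95
tcp_pos: [0.394, -0.1044, 0.3178]
ee_rot: [0.594, -0.472, 0.651, 0.003]
wrist_force: [0.3, 0.4, -1.6]
gripper_width: 0.103
```

```bash
python3 nxt.py 4
```

```text
now 12.95 [ 0.48  0.35 -1.14  2.21  0.95  1.34 -0.46] 0.10319361854256547 [ 0.394 -0.104  0.318]
row [ 9.67 -3.08  5.16  7.15 -1.07 -1.15] n 9.0 v 1.3 err 0.0001 end q [ 1.32  0.67 -0.89  2.19  1.23  0.39 -0.72] mg 0.16
row [-0.    0.    0.    1.75  0.    0.  ] n 2.0 v 2.1 err 0.0002 end q [ 1.18  0.78 -0.75  2.18  1.61  0.34 -1.08] mg 0.11
row [-0.    0.   -0.    0.2  -0.    1.57] n 2.0 v 1.8 err 0.0002 end q [ 1.14  0.81 -0.79  2.03  1.32  0.42 -0.81] mg 0.19
```

Emit:
carry_out --rows '[1.07,-0.34,0.57,0.79,-0.12,-0.13,1,2.15,-0.68,1.15,1.59,-0.24,-0.26,1,3.22,-1.03,1.72,2.38,-0.36,-0.38,1,4.3,-1.37,2.29,3.18,-0.48,-0.51,1,5.37,-1.71,2.87,3.97,-0.59,-0.64,1,6.45,-2.05,3.44,4.77,-0.71,-0.77,1,7.52,-2.4,4.01,5.56,-0.83,-0.89,1,8.6,-2.74,4.59,6.36,-0.95,-1.02,1,9.67,-3.08,5.16,7.15,-1.07,-1.15,1,9.67,-3.08,5.16,7.15,-1.07,-1.15,1,9.67,-3.08,5.16,7.15,-1.07,-1.15,1]'

```text
clock: 14.05
tcp_pos: [0.4278, -0.3278, 0.1324]
ee_rot: [0.816, 0.063, 0.569, -0.087]
wrist_force: [0.6, 0.5, -1.9]
gripper_width: 0.099
```

```bash
python3 nxt.py 5
python3 - <<'E'
from h import *
for n,b in(("side",(250,200,420,350)),("top",(310,190,440,330))):
    im=robot.grab_frame(n)[:,:,::-1].copy();cv2.imwrite(f"pics/{n}5.png",im)
    x0,y0,x1,y1=b;cv2.imwrite(f"pics/{n}5c.png",cv2.resize(im[y0:y1,x0:x1],None,fx=4,fy=4,interpolation=cv2.INTER_CUBIC))
print(inb());print(row(*bt(.037,0,.04)))
E
```

```text
now 14.05 [ 1.32  0.67 -0.89  2.2   1.23  0.38 -0.73] 0.09877120803159163 [ 0.428 -0.328  0.133]
row [-0.07  0.03 -0.02  1.75 -0.02  0.01] n 2.0 v 2.0 err 0.0002 end q [ 1.18  0.79 -0.75  2.18  1.61  0.34 -1.08] mg 0.11
row [-0.    0.   -0.    0.2  -0.    1.57] n 2.0 v 1.8 err 0.0002 end q [ 1.14  0.81 -0.79  2.03  1.32  0.42 -0.81] mg 0.19
(array([ 38.22,   2.98, 100.96]), array([ 0.16, -0.33,  0.13]))
[-0.026  0.055 -0.022  1.524 -0.078 -0.039]
```

View pics/side5c.png

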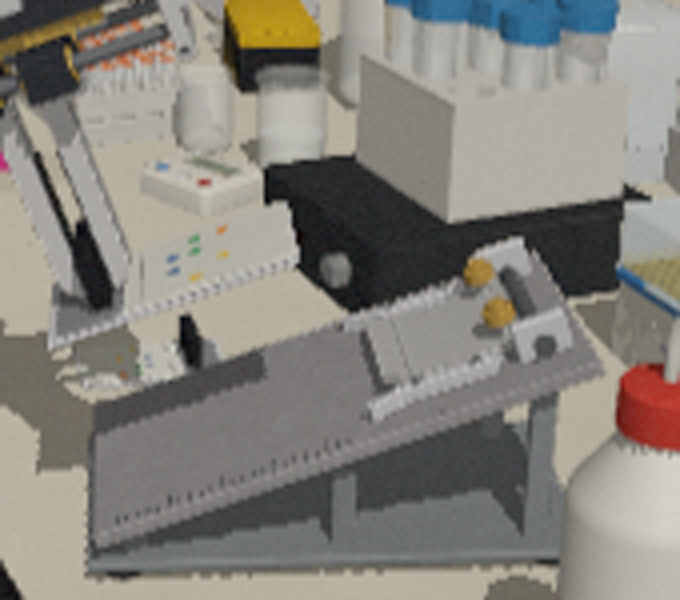

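View pics/top5c.png

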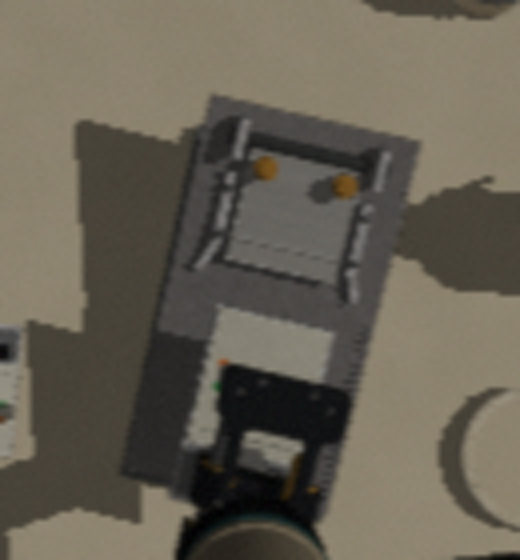

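The posture is now good (q3≈-0.9, margins over 0.1) and the plate hovers over the board, well below the leaf. Next I descend along the normal.

Emit:
carry_out --rows '[0,0,0,0.5,-0.03,-0.02,1,0,0.05,0,1.0,-0.06,-0.03,1,0,0.05,0,1.5,-0.08,-0.04,1,0,0.05,0,1.5,-0.08,-0.04,1,0,0.05,0,1.5,-0.08,-0.04,1,0,0.05,0,1.5,-0.08,-0.04,1]'

```text
clock: 14.75
tcp_pos: [0.4487, -0.3335, 0.0779]
ee_rot: [0.815, 0.062, 0.57, -0.086]
wrist_force: [0.9, -0.4, -1.7]
gripper_width: 0.102
```

Run:
```python
from fs import *
for n,b in(("side",(250,220,420,350)),("top",(310,190,440,330))):
    im=robot.grab_frame(n)[:,:,::-1].copy();cv2.imwrite(f"pics/{n}6.png",im)
    x0,y0,x1,y1=b;cv2.imwrite(f"pics/{n}6c.png",cv2.resize(im[y0:y1,x0:x1],None,fx=4,fy=4,interpolation=cv2.INTER_CUBIC))
s=robot.read_state();print(s["clock"],s["wrist_force"],s["joint_positions"].round(2));print(inb());print(row(*bt(.037,0,.0235)))
p,R=pose()
for P in ([.0165,-.035,.092],[.0165,.035,.092],[.0165,-.035,-.028],[.0165,.035,-.028]):
    P=np.array(P);print(proj("top",p+R.apply(P)).round(1),proj("side",p+R.apply(P)).round(1))
```

```text
14.85 [ 0.48760171  0.58482211 -1.30016392] [ 1.19  0.76 -0.74  2.18  1.54  0.33 -1.02]
(array([37.65, -0.99, 41.28]), array([ 0.26, -0.08,  0.07]))
[-0.043  0.013 -0.011  0.444  0.024 -0.017]
[392.9 267.8] [334.9 291.6]
[364.6 261.1] [330.7 276. ]
[380.8 314.7] [272.8 313. ]
[352.8 308. ] [273.1 295.9]
```

View pics/side6c.png

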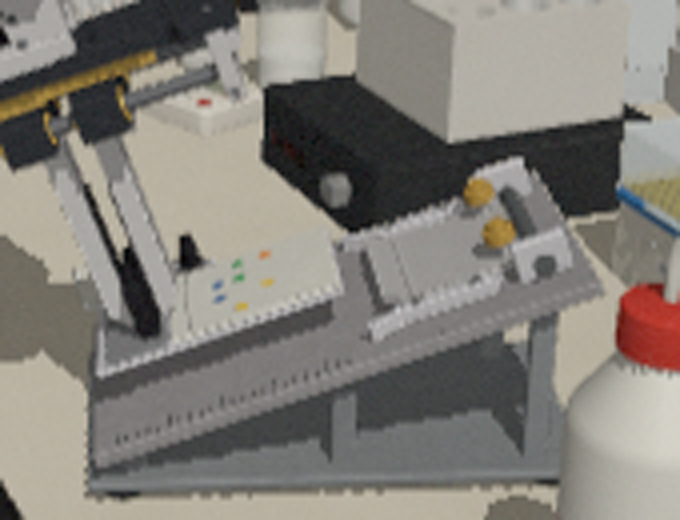

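View pics/top6c.png

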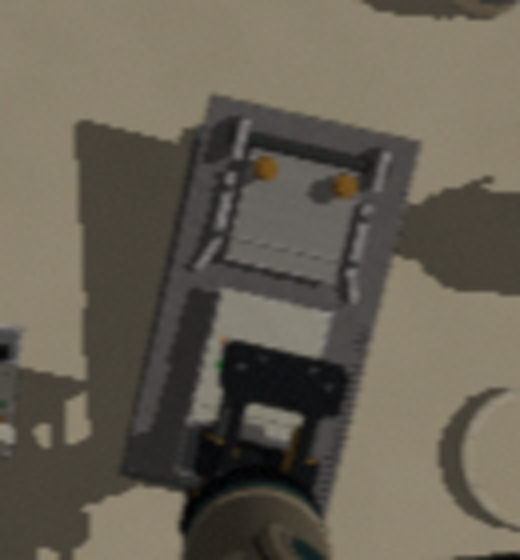

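Emit:
carry_out --rows '[-0.04,0,0,0.15,0.01,-0.01,1,-0.04,0,0,0.3,0.02,-0.02,1,-0.04,0,0,0.4,0.02,-0.02,1,-0.04,0,0,0.44,0.02,-0.02,1,-0.04,0,0,0.44,0.02,-0.02,1,-0.04,0,0,0.44,0.02,-0.02,1]'

```text
clock: 15.45
tcp_pos: [0.4536, -0.3343, 0.0599]
ee_rot: [0.815, 0.061, 0.57, -0.085]
wrist_force: [-1.0, -0.9, -2.6]
gripper_width: 0.105
```

```bash
cat > st.py <<'E'
from fs import *
s=robot.read_state();n=tgtR(BY,20,1)[1];f=np.array(s["wrist_force"]);print(s["clock"],"F board xyz",(n.T@f).round(2),"T",s["ft_torque"].round(2),inb(),s["joint_positions"].round(2),s["gripper_width"])
E
python3 st.py
```

```text
15.45 F board xyz [-1.61 -1.1  -2.19] T [0.05 0.57 0.06] (array([36.38, -0.18, 22.89]), array([ 0.06, -0.02,  0.11])) [ 1.18  0.8  -0.74  2.18  1.65  0.34 -1.11] 0.10503386406818004
```

Emit:
carry_out --rows '[0,0,0,0.02,0,0,1,0,0,0,0.04,0,0,1,0,0,0,0.05,0,0,1,0,0,0,0.05,0,0,1]'

```text
clock: 15.85
tcp_pos: [0.454, -0.3344, 0.0588]
ee_rot: [0.815, 0.06, 0.57, -0.085]
wrist_force: [-5.7, 0.7, 10.4]
gripper_width: 0.105
```

```bash
python3 st.py
```

```text
15.85 F board xyz [-1.8  -0.45 11.71] T [ 0.13  0.92 -0.04] (array([36.4 , -0.19, 21.7 ]), array([ 0.03, -0.05,  0.05])) [ 1.18  0.8  -0.74  2.18  1.66  0.35 -1.12] 0.10535597848787913
```

Contact: about 13 N normal. The moment suggests the lower edge carries the load, so I tip the upper end down slightly and watch the moment.

Emit:
carry_out --rows '[0,0.06,0,0,0,0,1,0,0.12,0,0,0,0,1,0,0.12,0,0,0,0,1]'

```text
clock: 16.15
tcp_pos: [0.4542, -0.3345, 0.0589]
ee_rot: [0.811, 0.061, 0.575, -0.085]
wrist_force: [-5.4, 1.6, 10.4]
gripper_width: 0.102
```

```bash
python3 st.py
```

```text
16.15 F board xyz [-1.71  0.45 11.72] T [-0.05  0.33 -0.  ] (array([36.71, -0.19, 21.7 ]), array([0.01, 0.66, 0.05])) [ 1.16  0.8  -0.73  2.17  1.6   0.34 -1.07] 0.10220307891031288
```

```bash
python3 - <<'E'
from h import *
for n,b in(("side",(260,230,400,340)),("top",(330,200,430,320))):
    im=robot.grab_frame(n)[:,:,::-1].copy();cv2.imwrite(f"pics/{n}7.png",im)
    x0,y0,x1,y1=b;cv2.imwrite(f"pics/{n}7c.png",cv2.resize(im[y0:y1,x0:x1],None,fx=5,fy=5,interpolation=cv2.INTER_CUBIC))
E
python3 st.py
```

```text
16.25 F board xyz [-2.19 -0.5  11.78] T [-0.04  0.29  0.01] (array([36.7 , -0.19, 21.7 ]), array([0.01, 0.65, 0.05])) [ 1.16  0.8  -0.73  2.17  1.6   0.34 -1.07] 0.10080412340151551
```

View pics/side7c.png

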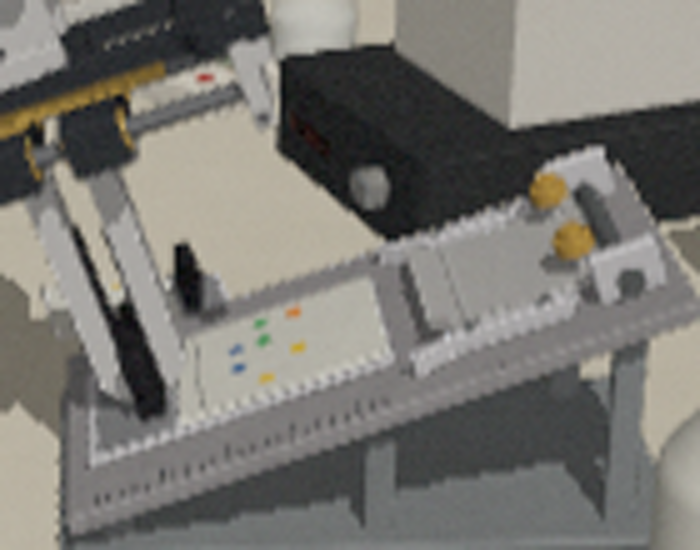

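View pics/top7c.png

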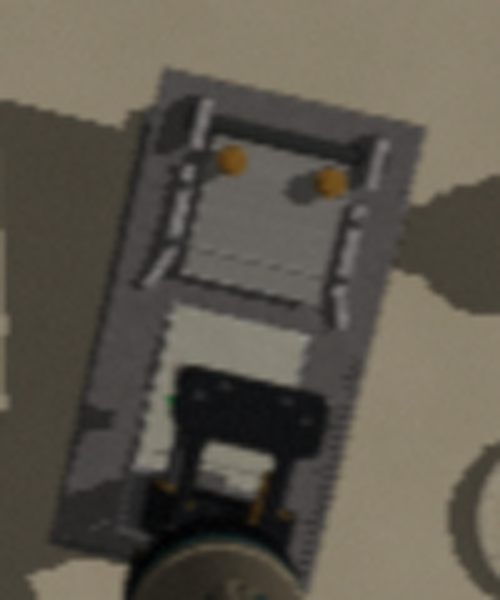

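Run:
```python
from h import *
im=cv2.imread("pics/top7.png").astype(np.float32).mean(2);M=tgtR(BY,20,1)[1]
def prof(bx,bz):
    ys=np.arange(-.07,.0701,.001);P=[proj("top",BO+M@np.array([bx,y,bz])) for y in ys];P=np.array(P,np.float32)
    return ys,cv2.remap(im,P[None,:,0],P[None,:,1],cv2.INTER_CUBIC)[0]
def avg(b0,b1,bz):
    a=[prof(b,bz)[1] for b in np.arange(b0,b1,.002)];return prof(b0,bz)[0],np.mean(a,0)
for nm,b0,b1,bz in(("plate",.114,.125,.005),("rail",.156,.176,.008),("board",.10,.125,0),("board up",.17,.2,0)):
    y,v=avg(b0,b1,bz);d=np.gradient(cv2.GaussianBlur(v[None],(1,1),0)[0])
    pk=[(int(y[i]*1000),round(float(d[i]),1)) for i in range(1,len(y)-1) if abs(d[i])>2 and abs(d[i])>=abs(d[i-1]) and abs(d[i])>=abs(d[i+1])]
    print(nm,pk)
    if nm in("rail","plate"):print(v[::3].round(0))
```

```text
plate [(-64, -12.3), (-56, 2.1), (-33, 10.6), (33, -12.4), (63, -7.0), (68, 5.9)]
[129. 123.  91.  66.  67.  72.  72.  72.  72.  72.  72.  76. 103. 127.
 128. 129. 128. 129. 130. 128. 128. 129. 129. 128. 127. 126. 125. 125.
 126. 125. 126. 126. 125. 125. 109.  75.  69.  71.  71.  70.  70.  71.
  72.  72.  66.  46.  54.]
rail [(-65, -6.6), (-45, 5.6), (-39, -12.9), (-34, 11.5), (33, -11.3), (38, 13.1), (44, -12.1), (51, 6.3), (64, -7.4), (69, 6.0)]
[109. 105.  87.  73.  73.  74.  74.  76.  89.  99.  73.  48.  77.  98.
  99. 100.  99.  98.  99.  98.  97.  99. 100.  98.  98.  99.  99.  97.
  98.  98.  97.  96.  97.  97.  86.  53.  72.  97.  73.  43.  52.  69.
  71.  71.  68.  48.  47.]Traceback (most recent call last):
  File "<stdin>", line 9, in <module>
  File "<stdin>", line 7, in avg
  File "<stdin>", line 4, in prof
  File "h.py", line 10, in proj
    f,cx,cy,T=cam(n);q=T[:3,:3].T@(np.array(P)-T[:3,3]);return np.array([f*q[0]/q[2]+cx,f*q[1]/q[2]+cy])
              ~~~^^^
  File "h.py", line 4, in cam
    c=robot.calibration(n);f=240/np.tan(np.radians(c["fov_y"]/2));return f,c["cx"],c["cy"],np.array(c["cam_to_world"])
ValueError: time passes only in moves, steps and waits
```

The plate edges lie at board y = ±33 mm by profile (true ±35) and the rails at -39/+38, so the plate is centred. The view also shows it flat, with the lip well clear. I slide up in short steps and watch the forces.

Emit:
carry_out --rows '[0,0,0,0,0,0.08,1,0,0,0,0,0,0.17,1,0,0,0,0,0,0.26,1,0,0,0,0,0,0.35,1,0,0,0,0,0,0.35,1]'

```text
clock: 16.75
tcp_pos: [0.4671, -0.3373, 0.0637]
ee_rot: [0.811, 0.06, 0.575, -0.085]
wrist_force: [-7.4, 1.0, 11.6]
gripper_width: 0.104
```

```bash
python3 st.py
```

```text
16.75 F board xyz [-3.08 -0.51 13.46] T [-0.08  0.35 -0.03] (array([50.72, -0.32, 21.69]), array([0.01, 0.65, 0.03])) [ 1.15  0.79 -0.73  2.14  1.51  0.35 -0.99] 0.10371923219781352
```

Emit:
carry_out --rows '[0,0,0,0,0,0.08,1,0,0,0,-0.01,0,0.17,1,0,0,0,-0.01,0,0.26,1,0,0,0,-0.01,0,0.35,1,0,0,0,-0.01,0,0.43,1,0,0,0,-0.01,0,0.5,1,0,0,0,-0.01,0,0.5,1]'

```text
clock: 17.45
tcp_pos: [0.4851, -0.3412, 0.0705]
ee_rot: [0.811, 0.061, 0.575, -0.085]
wrist_force: [-6.1, 1.4, 10.3]
gripper_width: 0.104
```

```bash
python3 st.py
python3 - <<'E'
from workcell import robot
import cv2
for n,b in(("side",(260,230,400,340)),("top",(330,200,430,320))):
    im=robot.grab_frame(n)[:,:,::-1].copy();cv2.imwrite(f"pics/{n}8.png",im)
    x0,y0,x1,y1=b;cv2.imwrite(f"pics/{n}8c.png",cv2.resize(im[y0:y1,x0:x1],None,fx=5,fy=5,interpolation=cv2.INTER_CUBIC))
E
```

```text
17.45 F board xyz [-2.31  0.09 11.8 ] T [ 0.05  0.53 -0.05] (array([70.32, -0.39, 21.72]), array([0.03, 0.69, 0.03])) [ 1.14  0.8  -0.75  2.09  1.4   0.37 -0.89] 0.10353552949798919
```

View pics/side8c.png

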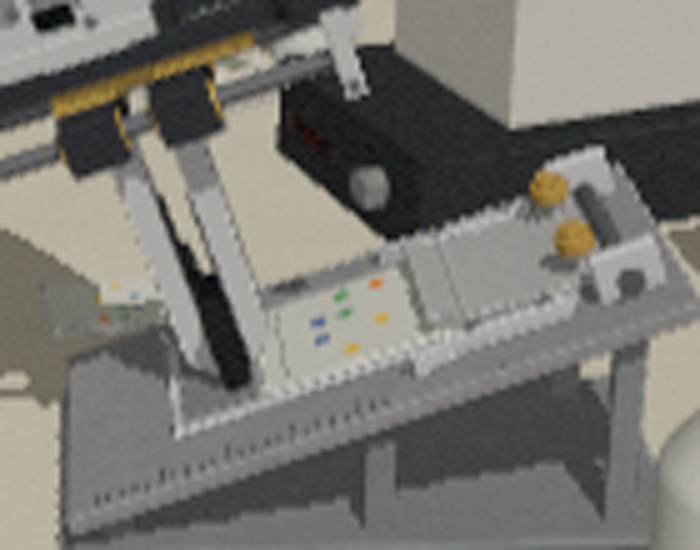

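View pics/top8c.png

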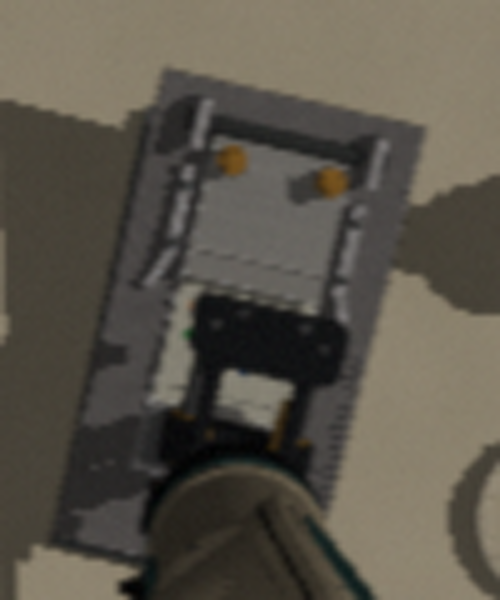

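The edge has slipped under the lip with the leaf down and low sideways force. Continuing.

Emit:
carry_out --rows '[0,0,0,0,0,0.08,1,0,0,0,0,0,0.16,1,0,0,0,0,0,0.24,1,0,0,0,0,0,0.32,1,0,0,0,0,0,0.4,1,0,0,0,0,0,0.45,1,0,0,0,0,0,0.45,1]'

```text
clock: 18.25
tcp_pos: [0.5016, -0.3448, 0.0766]
ee_rot: [0.811, 0.06, 0.575, -0.085]
wrist_force: [-9.8, 2.0, 12.1]
gripper_width: 0.104
```

```bash
python3 st.py
```

```text
18.25 F board xyz [-5.31 -0.05 14.76] T [0.06 0.67 0.05] (array([88.25, -0.49, 21.72]), array([0.02, 0.7 , 0.01])) [ 1.14  0.81 -0.78  2.05  1.32  0.41 -0.82] 0.10405939820361179
```

Emit:
carry_out --rows '[0,0,0,-0.01,0,0.05,1,0,0,0,-0.01,0,0.1,1,0,0,0,-0.01,0,0.15,1,0,0,0,-0.01,0,0.15,1]'

```text
clock: 18.65
tcp_pos: [0.5073, -0.3459, 0.0787]
ee_rot: [0.811, 0.061, 0.575, -0.085]
wrist_force: [-6.8, 1.6, 8.7]
gripper_width: 0.104
```

```bash
python3 st.py
```

```text
18.65 F board xyz [-3.55  0.18 10.54] T [-0.04  0.41 -0.  ] (array([94.45, -0.41, 21.72]), array([0.03, 0.68, 0.04])) [ 1.14  0.81 -0.79  2.04  1.3   0.42 -0.79] 0.10421734166020383
```

Emit:
carry_out --rows '[0,0,0,0,0,0.03,1,0,0,0,0,0,0.06,1,0,0,0,0,0,0.06,1]'

```text
clock: 18.95
tcp_pos: [0.5093, -0.3463, 0.0795]
ee_rot: [0.811, 0.061, 0.575, -0.085]
wrist_force: [-6.8, 0.4, 9.1]
gripper_width: 0.107
```

```bash
python3 st.py
```

```text
18.95 F board xyz [-3.2  -1.03 10.89] T [0.05 0.47 0.03] (array([96.64, -0.39, 21.73]), array([0.03, 0.7 , 0.04])) [ 1.14  0.81 -0.79  2.03  1.29  0.43 -0.79] 0.1065280511339236
```

Now small steps until the stop bar is felt.

Emit:
carry_out --rows '[0,0,0,0,0,0.03,1,0,0,0,0,0,0.05,1,0,0,0,0,0,0.05,1]'

```text
clock: 19.25
tcp_pos: [0.511, -0.3467, 0.0801]
ee_rot: [0.811, 0.061, 0.575, -0.085]
wrist_force: [-7.7, 1.2, 8.8]
gripper_width: 0.108
```

```bash
python3 st.py
```

```text
19.25 F board xyz [-4.28 -0.47 10.95] T [ 0.06  0.52 -0.02] (array([98.52, -0.43, 21.7 ]), array([0.03, 0.71, 0.03])) [ 1.14  0.81 -0.8   2.03  1.29  0.43 -0.78] 0.10796297272921532
```

Emit:
carry_out --rows '[0,0,0,0,0,0.02,1,0,0,0,0,0,0.04,1,0,0,0,0,0,0.04,1]'

```text
clock: 19.55
tcp_pos: [0.5113, -0.3468, 0.0802]
ee_rot: [0.811, 0.061, 0.576, -0.085]
wrist_force: [-10.7, 2.7, 10.8]
gripper_width: 0.108
```

```bash
python3 st.py
```

```text
19.55 F board xyz [-6.65  0.43 13.89] T [ 0.21  1.07 -0.01] (array([98.85, -0.42, 21.71]), array([0.04, 0.83, 0.01])) [ 1.14  0.82 -0.8   2.02  1.28  0.44 -0.77] 0.10768115594701627
```

The stop is felt at bar x≈98.9, so the top edge is at about 191 against 192 nominal. I relax the push by about 1 mm of command and check.

Emit:
carry_out --rows '[0,0,0,0,0,-0.02,1,0,0,0,0,0,-0.035,1,0,0,0,0,0,-0.035,1,0,0,0,0,0,-0.035,1]'

```text
clock: 19.95
tcp_pos: [0.5113, -0.3468, 0.0802]
ee_rot: [0.811, 0.061, 0.575, -0.085]
wrist_force: [-6.5, 1.4, 8.7]
gripper_width: 0.1
```

```bash
python3 st.py
python3 - <<'E'
from workcell import robot
import cv2
for n,b in(("side",(260,220,400,330)),("top",(330,200,430,320))):
    im=robot.grab_frame(n)[:,:,::-1].copy();cv2.imwrite(f"pics/{n}9.png",im)
    x0,y0,x1,y1=b;cv2.imwrite(f"pics/{n}9c.png",cv2.resize(im[y0:y1,x0:x1],None,fx=5,fy=5,interpolation=cv2.INTER_CUBIC))
E
python3 st.py
```

```text
19.95 F board xyz [-3.3  -0.03 10.47] T [-0.05  0.53  0.04] (array([98.78, -0.44, 21.71]), array([0.02, 0.7 , 0.03])) [ 1.14  0.81 -0.8   2.02  1.29  0.43 -0.78] 0.10032554845991361
20.05 F board xyz [-3.78  0.13 10.42] T [0.04 0.54 0.02] (array([98.81, -0.45, 21.73]), array([0.02, 0.7 , 0.03])) [ 1.14  0.81 -0.8   2.02  1.29  0.43 -0.78] 0.10651383888223398
```

View pics/side9c.png

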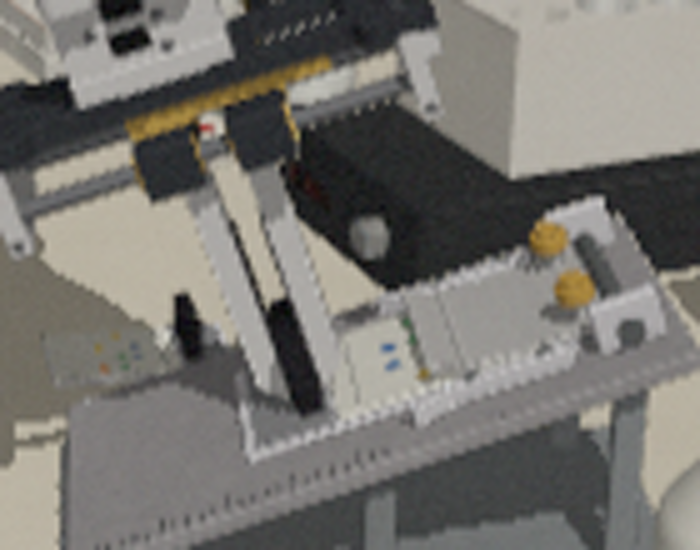

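View pics/top9c.png

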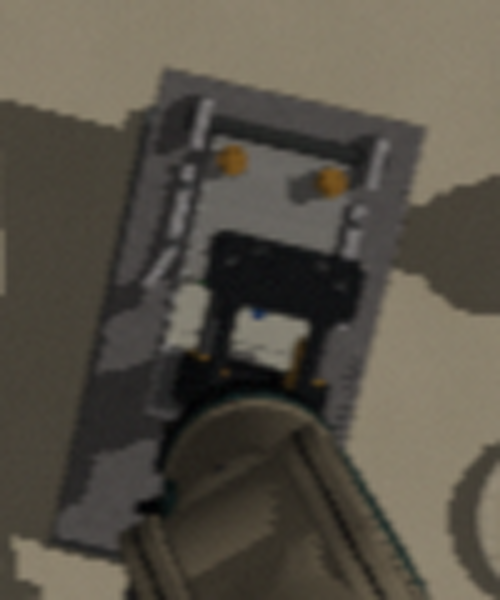

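The plate lies flat under the leaf, which is only slightly raised. Forces are steady at about 10.4 N onto the board and the grip is still closed, so I hand in.

Run:
```python
from workcell import robot
print(robot.job_done())
s=robot.read_state();print(s["clock"],s["tcp_pos"],s["wrist_force"],s["gripper_width"])
```

```text
the job is handed in; nothing more can be done
None
the job is handed in; nothing more can be done
```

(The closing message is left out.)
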